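# Close the embossing die

### The job

Close the small embossing die: turn its stop turret the shorter way round until the tall post points straight away from the seat, so that the stretch of turret without a stop stud faces the seat. Draw the top plate out of the slatted rack by the lip on its tongue and set it down flat on the bench, fully clear of the rack; let go, take it again by its wooden handle and lower it gently and level onto the two guide pins, its tongue over the turret, until it lies fully home on the seat, then let go. Do not push the jar, the bottle or the brush tin aside or knock them over.

Things in the scene. Friction and masses are not known exactly. Their poses are not given: they have to be found in the camera images.
- plate: Loose aluminium top plate, about 0.5 kg, lying flat in the rack. Origin: centre of the underside of its 130 (x) x 90 (y) x 12 mm body; z up. Through holes on its x axis: 18 mm wide at x = +48, 12 mm wide at x = -48 mm. A tongue 24 mm wide and 12 mm thick runs from x = 65 to 115 mm. Centre of mass about 12 mm from the middle, towards the tongue.
- lip (a point): Middle of the upstanding lip on the outer end of the plate's tongue, at plate (103, 0, 20) mm. The lip is 24 x 24 mm (plate x = 91 to 115 mm), its top 28 mm above the plate's underside. Turns with the plate.
- handle (a point): Middle of the wooden handle block on top of the plate, at plate (0, 0, 29) mm: 48 mm long (plate x), 14 mm wide (plate y), from 12 to 46 mm above the plate's underside. Turns with the plate.
- rack: Fixed slatted wooden rack, a tunnel along its x axis: 110 mm long, 134 mm wide, 68 mm high; inside 110 mm wide, 58 mm high, no floor. Four slats across the top, 13 mm gaps. Origin: centre of its underside, on the bench. The plate lies in it, tongue about along rack +x and out of the mouth (at x = +55 mm); the slats cover the plate's handle.
- bed: Fixed bed of the embossing die. Origin: on the bench below the middle of the seat; x points from the seat to the turret. Steel slab 16 mm thick from x = -75 to 180 mm, 110 mm wide; on it the aluminium seat block, 130 (x) x 100 (y) mm, top at z = 34 mm, with two upright guide pins (see seat) and beside it the turret.
- seat (a point): Middle of the seat's top, at bed (0, 0, 34) mm, axes as the bed's; the closed plate has its origin here and its x along the bed's x. Round steel guide pins rise 50 mm from the seat (to z = 84 mm): 16 mm thick at x = +48 mm, 10 mm thick at x = -48 mm; their top 12 mm taper to noses 8 mm narrower.
- turret (a joint): Angle (rad) of the stop turret, a disc of 42 mm radius, top at z = 28 mm, turning without detent about the vertical axis at bed (130, 0) mm; light friction (0.04 N m), stays where left. 0 or any whole turn = wanted: tall post points away from the seat (bed +x), studless stretch faces the seat. Positive is anticlockwise from above. Starts from 0.7 to 5.58.
- post (a point): Grip point on the axis of the turret's tall post, at z = 76 mm. An upright crank post 30 mm from the turret's axis, top at z = 88 mm, with a free-spinning black sleeve 14 mm thick. Four brass stop studs, 10 mm thick, tops up to z = 50 mm, stand at the same radius 60 and 115 degrees to either side of it; a stud under the lip keeps the plate from going home.
- post_home (a point): Where post must be at the end: at bed (160, 0, 76) mm, fixed.
- jar: Bystander: glass jar with a white lid, 60 mm across, 75 mm high. Origin: centre of its underside.
- bottle: Bystander: white bottle with a black cap, 56 mm across, 125 mm high. Origin: centre of its underside.
- tin: Bystander: round steel tin, 64 mm across and 85 mm high, with three brush handles sticking up to 140 mm. Origin: centre of its underside.
Things that resemble listed ones, but are neither listed nor needed, are in the scene too. Leave any pink look-alike of the plate alone.

How it is judged:
By the outcome, as a careful person would: the job done as asked, in the order asked, and still so for the second after the job is handed in, with the robot touching nothing.
It also fails if it takes over 72 s, if anything falls off the work surface, if the arm or the gripper's body presses on something with over 40 N, if the wrist force passes 120 N, or if a joint passes its speed limit or range.

### The arm

A 6-joint arm with a two-finger parallel gripper is mounted at the origin on the work surface. World frame = base frame: x ahead of the robot, y to its left, z up, the work surface at z = 0. Lengths are in m, angles in rad, forces in N, time in s.
With the tool pointing down it reaches from about 0.375 to 0.9 m from the base axis. Payload 3.1 kg.
Tool frame: the origin (TCP) lies at the very end of the fingers, on their centre line; the grasp point (between the pads) lies 19 mm behind it (grip_depth is the distance from the TCP to the grasp point, in m); x points along the fingers, z is the direction in which the jaws open and shut, and the axes are right-handed (so a half turn about x gives the same grasp; the last joint's range is limited). The gripper opens to 85 mm and grips with 20 to 120 N. Pads are 22 mm wide; open, the fingers measure 114 mm over their backs; the gripper's body (76 mm by 85 mm) begins 54 mm behind the grasp point. The pads swing forward as they close: fully open they stand 13 mm farther back than shut.
Start: joints at [1.123, 0.527, 1.433, -0, 1.181, -0.178], TCP at [0.167, 0.602, 0.231] pointing down, gripper open.
Joint ranges: [-3.08, 3.08], [-0.75, 2.2], [0.22, 2.44], [-1.43, 4.57], [0, 2.65], [-2.85, 2.85]. Speed limits (rad/s): [2.79, 2.79, 3.14, 3.14, 3.14, 3.14].

### API

Orientations are given as a rotation vector (axis times angle).
In Python, from plant import * gives the robot as it stands.
- The arm moves only by the tool drive_tool, never from a script. Its argument "deltas" is a list of rows, each a list of 2 entries, a list of its own where there are three numbers: the shift along the tool's x, y, z in m, then the turn, a rotation vector about the tool's x, y, z in rad. A call has 1 to 20 rows; each row shifts and turns the commanded pose from where the row before left it, along the tool's axes as they then stand; what a row does not reach is not made up. A row lasts 1/12 s, in which the tool goes at most 41.7 mm and 7.16 degrees, less where a joint would pass 70% of its speed; a pose out of reach is approached as far as the arm can. A call is refused whole if a number of a shift passes 0.0417 or a number of a turn 0.125, either way. A call with a gripper value outside its range is refused whole. "gripper" is the gripper command: -1 is fully open, 1 is shut, values between are in proportion, set as the call begins (left out, the last holds). The fingers move at their own pace and stop on an object; the grip force is fixed at half the most. Time passes only in rows, so rows that do not move let the fingers close. It gives the time, the measured TCP pose, the force and the opening at its end, in the units of the state.
- read_state(): the state, without advancing time (a new reading comes with each control period).
- grab_frame(name): name is "scene" or "side" or "wrist"; returns a dict with "image" (384x512x3 uint8, red, green, blue), "fov_y" (degrees; the focal length in pixels is half the picture's height over the tangent of half this angle, whatever the lens; pixels are square), "cx", "cy" (the principal point, pixels), "dist" ([k1, k2, p1, p2, k3] as OpenCV has them; the pictures are not rectified), "extrinsics" (4x4, takes a point from world to camera coordinates). Camera axes: x right, y down, z forward; pixel columns grow to the right and rows downward; lengths in m; the calibration is good to about 2 mm. A picture is of the moment at which its call begins. There is no depth.
- close_job(): hands the job in, once; it reports no verdict.
Trained networks look in the newest picture that a camera, given by its name, has taken for a name from the list of things; names that differ only in an ending like _2 or _b are one class to them, and where a whole thing is asked for, a point or a joint stands for the part that bears it (a point fixed in the world has none). Each returns a list of dicts, best first, with "score" (0 to 1); they miss things now and then, are a little off and sometimes report something else, mostly with a low value. They report only what shows in the picture. A call takes as long as a camera call. They do not tell look-alikes from the thing itself.
- trace(thing, camera): "mask" (384x512 bool, what is visible of it) and "pixel" ([column, row] in pixels, amid what is visible of it).
The state is a dict: "clock": time; "q": joint angles; "qd": joint speeds; "joint_torque": joint torques, N m; "tool_pos": TCP position; "eef_rot": TCP orientation; "force": force on the tool from outside, world axes, zero at the start; "ft_torque": the same for the moment, N m; "grip_width": finger opening in m.
Only numpy, scipy, OpenCV 4.12 (cv2) and the standard library are available. Lean on these libraries where they do the work, as an engineer would, in place of code of your own. Each camera call takes 0.05 s, during which the arm holds its last target.

## Working session

There is one attempt and no reset: what is moved stays moved. The work goes in short steps, Python scripts to look and compute and a tool call to move; the robot and the scene stay as the last step left them, time stands still between calls to the robot, and variables do not carry over. Pictures are saved under pics/ and viewed, and the job is handed in when it is done.

Besides the shell and the picture viewer there is one more tool, called after ">>>" as a command line: name --argument value ..., lists and objects as JSON in quotes. drive_tool: Moves the arm, as the interface text tells. Its arguments: {"type":"object","properties":{"deltas":{"type":"array","items":{"type":"array"}},"gripper":{"type":"number"}},"required":["deltas"]}

```bash
ls; mkdir -p pics
python3 - <<'E'
from plant import *
import cv2
s=read_state();print({k:s[k] for k in('clock','tool_pos','eef_rot','force','grip_width')})
for n in('scene','side','wrist'):
    f=grab_frame(n);cv2.imwrite(f'pics/{n}0.png',f['image'][:,:,::-1]);print(n,f['fov_y'],f['cx'],f['cy'],f['dist'],f['extrinsics'])
E
```

```text
pics
{'clock': 0.0, 'tool_pos': array([0.16621552, 0.60173691, 0.23032146]), 'eef_rot': array([-1.00932606,  1.32686615,  1.00770298]), 'force': array([-0.27141153, -1.44431541, -0.29843655]), 'grip_width': 0.08536183502749177}
scene 52.04695203978968 263.7683365638577 187.92434000447 [0.01651905 0.         0.         0.         0.        ] [[ 3.48343542e-01  9.37366922e-01 -1.72683450e-04 -1.79910072e-01]
 [ 7.62106067e-01 -2.83320492e-01 -5.82171659e-01 -3.05674037e-01]
 [-5.45757381e-01  2.02664135e-01 -8.13065883e-01  1.31282131e+00]
 [ 0.00000000e+00  0.00000000e+00  0.00000000e+00  1.00000000e+00]]
side 52.506598446731445 258.36415665514915 189.90725195347704 [-0.04289757  0.          0.          0.          0.        ] [[ 0.97485057 -0.22260069 -0.01073739 -0.4773565 ]
 [-0.11961731 -0.48198045 -0.86797842  0.14294143]
 [ 0.18803739  0.84743364 -0.49648581  1.04379273]
 [ 0.          0.          0.          1.        ]]
wrist 67.78156598340128 255.09265870793908 195.84659170703222 [-0.03670222  0.          0.          0.          0.        ] [[ 0.26630273  0.96388831 -0.0014773  -0.62406206]
 [ 0.9254847  -0.25526368  0.27985446 -0.03679694]
 [ 0.26937134 -0.07589322 -0.9600413   0.37931403]
 [ 0.          0.          0.          1.        ]]
```

View pics/scene0.png

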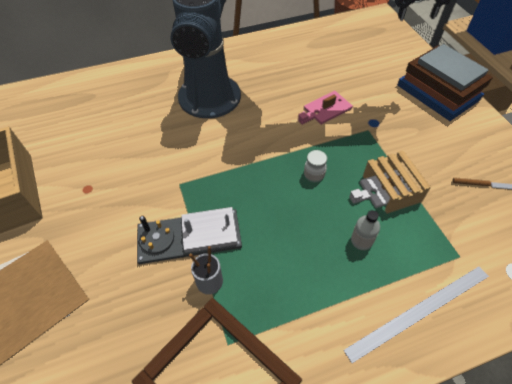

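View pics/side0.png

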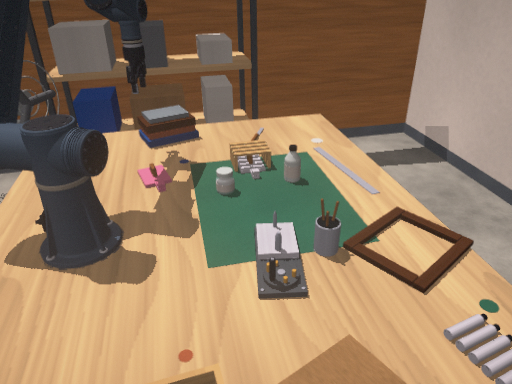

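View pics/wrist0.png

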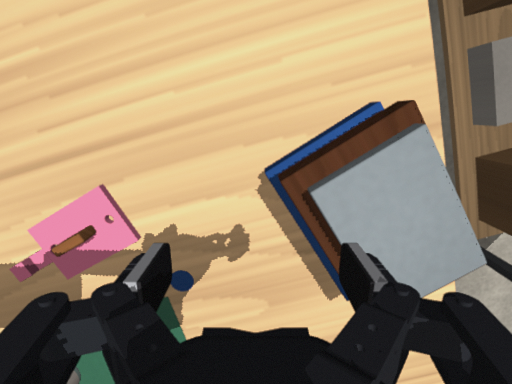

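The scene view shows the rack with the grey plate at about (395,183), lip (358,196), pink look-alike at (325,107), and the bed at (190,235) with the turret at (156,238). The jar is at (315,165), the bottle (366,230) and the tin (207,272). I'll get masks and enlarged crops next.

```bash
cat > h.py <<'E'
import numpy as np, cv2, pickle
from plant import *
from scipy.spatial.transform import Rotation as R
def K(f):
    fl=f['image'].shape[0]/2/np.tan(np.radians(f['fov_y']/2)); return np.array([[fl,0,f['cx']],[0,fl,f['cy']],[0,0,1.]])
def proj(f,P):
    E=f['extrinsics'];return cv2.projectPoints(np.asarray(P,float).reshape(-1,3),cv2.Rodrigues(E[:3,:3])[0],E[:3,3],K(f),np.array(f['dist'],float))[0][:,0]
def unproj(f,px,z):
    E=f['extrinsics'];u=cv2.undistortPoints(np.array(px,float).reshape(-1,1,2),K(f),np.array(f['dist'],float))[:,0]
    d=np.c_[u,np.ones(len(u))]@E[:3,:3];c=-E[:3,:3].T@E[:3,3]
    return c+d*((z-c[2])/d[:,2])[:,None]
def save(f,name,box=None,sc=1,pts=None,grid=True):
    im=f['image'][:,:,::-1].copy()
    x0,y0,x1,y1=box or (0,0,512,384)
    im=cv2.resize(im[y0:y1,x0:x1],None,fx=sc,fy=sc,interpolation=cv2.INTER_CUBIC)
    if pts is not None:
        for p in pts: cv2.circle(im,tuple(int(round(v)) for v in ((p[0]+.5-x0)*sc,(p[1]+.5-y0)*sc)),2,(0,0,255),-1)
    cv2.imwrite('pics/'+name,im)
def T(x,y,th,z=0):
    M=np.eye(4);M[:3,:3]=R.from_euler('z',th).as_matrix();M[:3,3]=x,y,z;return M
def tf(M,P): return np.asarray(P,float).reshape(-1,3)@M[:3,:3].T+M[:3,3]
E
python3 - <<'E'
from h import *
fr={}
for n in('scene','side'):
    fr[n]=grab_frame(n)
    for t in('plate','lip','handle','rack','bed','turret','post','jar','bottle','tin'):
        for r in trace(t,n)[:3]:
            m=r['mask'];ys,xs=np.where(m);print(n,t,round(r['score'],2),np.round(r['pixel']),m.sum(),(xs.min(),ys.min(),xs.max(),ys.max()) if len(xs) else None)
            fr[n,t,len([k for k in fr if k[:2]==(n,t)])]=(r['score'],m,r['pixel'])
pickle.dump(fr,open('fr0.pkl','wb'))
save(fr['scene'],'bed_s.png',(125,180,255,270),6)
save(fr['scene'],'rack_s.png',(340,145,440,220),8)
save(fr['side'],'bed_d.png',(240,200,350,305),5)
save(fr['side'],'rack_d.png',(210,130,310,200),8)
E
```

```text
scene plate 0.94 [326. 112.] 975 (np.int64(298), np.int64(91), np.int64(351), np.int64(123))
scene plate 0.87 [372. 194.] 747 (np.int64(350), np.int64(172), np.int64(409), np.int64(206))
scene plate 0.17 [313. 164.] 599 (np.int64(303), np.int64(150), np.int64(326), np.int64(181))
scene lip 0.76 [370. 193.] 677 (np.int64(350), np.int64(177), np.int64(408), np.int64(205))
scene lip 0.74 [326. 107.] 1032 (np.int64(298), np.int64(91), np.int64(351), np.int64(123))
scene handle 0.81 [373. 192.] 772 (np.int64(350), np.int64(170), np.int64(409), np.int64(206))
scene handle 0.64 [323. 109.] 1023 (np.int64(298), np.int64(91), np.int64(351), np.int64(123))
scene handle 0.36 [187. 235.] 4286 (np.int64(137), np.int64(208), np.int64(241), np.int64(264))
scene rack 0.86 [396. 178.] 2134 (np.int64(363), np.int64(150), np.int64(430), np.int64(211))
scene bed 0.69 [187. 236.] 4337 (np.int64(137), np.int64(207), np.int64(241), np.int64(264))
scene bed 0.56 [206. 278.] 1090 (np.int64(189), np.int64(246), np.int64(222), np.int64(295))
scene turret 0.84 [157. 235.] 935 (np.int64(139), np.int64(215), np.i
[... 1180 characters left out ...]
(230), np.int64(140), np.int64(270), np.int64(168))
side bed 0.18 [279. 261.] 3452 (np.int64(254), np.int64(211), np.int64(307), np.int64(297))
side turret 0.62 [279. 272.] 849 (np.int64(263), np.int64(258), np.int64(299), np.int64(289))
side post 0.63 [280. 274.] 840 (np.int64(263), np.int64(257), np.int64(298), np.int64(288))
side jar 0.66 [225. 177.] 429 (np.int64(216), np.int64(166), np.int64(234), np.int64(192))
side bottle 0.83 [291. 166.] 501 (np.int64(284), np.int64(144), np.int64(300), np.int64(180))
side bottle 0.72 [279. 273.] 818 (np.int64(263), np.int64(258), np.int64(299), np.int64(289))
side tin 0.86 [328. 232.] 1129 (np.int64(314), np.int64(200), np.int64(341), np.int64(255))
```

View pics/bed_s.png

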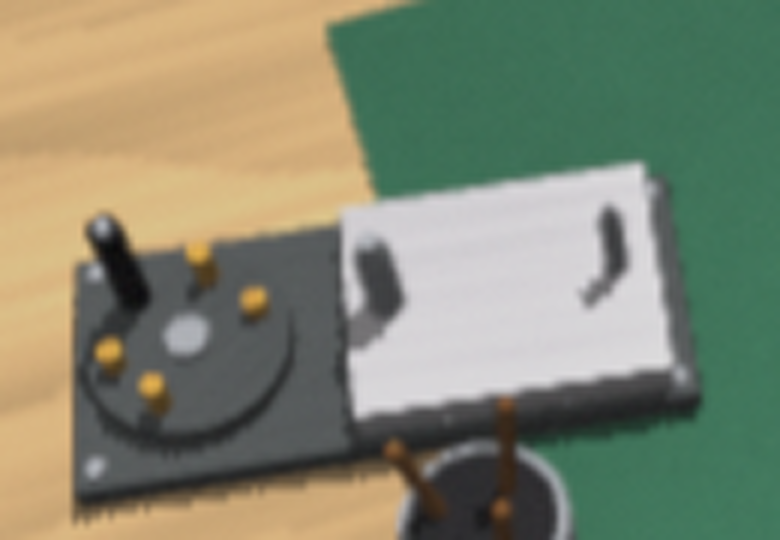

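View pics/rack_s.png

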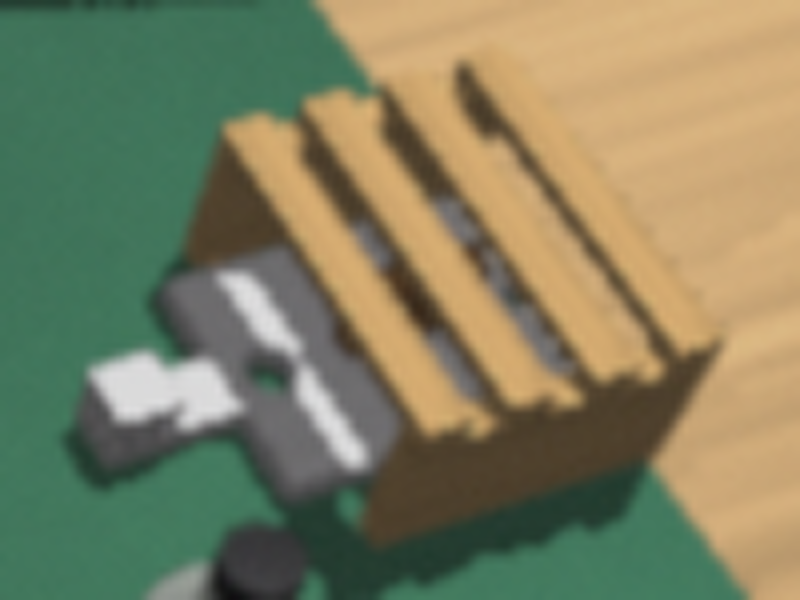

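View pics/bed_d.png

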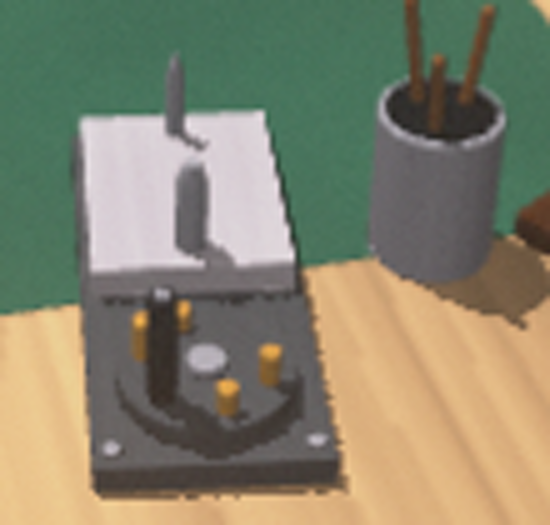

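View pics/rack_d.png

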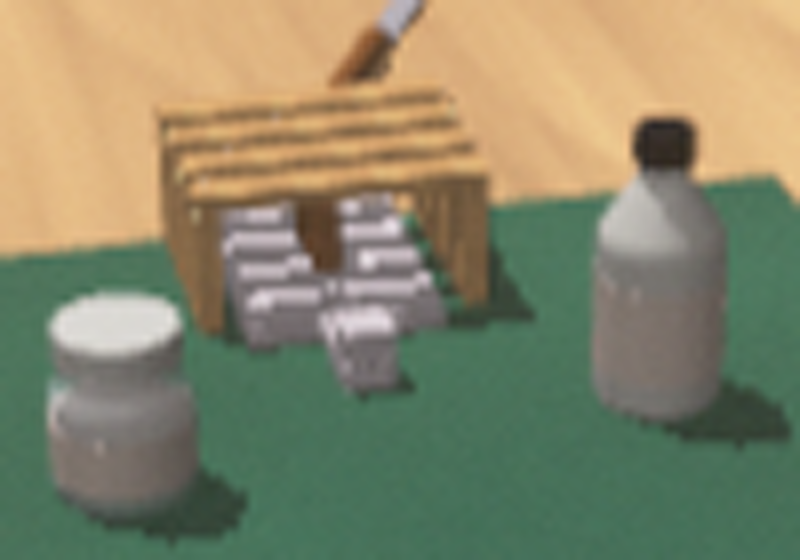

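```bash
cat > fit0.py <<'E'
from h import *
from scipy.optimize import least_squares
fr=pickle.load(open('fr0.pkl','rb'))
cv=lambda u,s,o:((u[0]+.5)/s-.5+o[0],(u[1]+.5)/s-.5+o[1])
def fit(obs,x0,nm):
    def res(p):
        M=T(*p);r=[]
        for n,o,s,L in obs:
            for u,P in L: r+=list(proj(fr[n],tf(M,P))[0]-cv(u,s,o))
        return np.array(r)
    s=least_squares(res,x0,loss='soft_l1');print(nm,np.round(s.x,4),'rms px',np.sqrt(np.mean(res(s.x)**2)).round(2));print(np.round(res(s.x).reshape(-1,2),1).tolist());return s.x
m=1e-3
def mm(*a): return [v*m for v in a]
bed=fit([('scene',(125,180),6,[((343,210),mm(65,-50,34)),((645,163),mm(-65,-50,34)),((672,368),mm(-65,50,34)),((355,418),mm(65,50,34)),((75,265),mm(180,-55,16)),((75,497),mm(180,55,16)),((371,240),mm(48,0,84)),((608,208),mm(-48,0,84)),((186,335),mm(130,0,29))]),
('side',(240,200),5,[((90,272),mm(65,-50,34)),((295,265),mm(65,50,34)),((265,112),mm(-65,50,34)),((80,117),mm(-65,-50,34)),((95,470),mm(180,-55,16)),((338,462),mm(180,55,16)),((190,163),mm(48,0,84)),((175,55),mm(-48,0,84)),((207,358),mm(130,0,29))])],[.5,-.2,-1.5],'bed')
rack=fit([('scene',(340,145),8,[((225,125),mm(55,-67,68)),((430,437),mm(55,67,68)),((468,62),mm(-55,-67,68)),((718,345),mm(-55,67,68)),((375,545),mm(55,67,0)),((650,462),mm(-55,67,0)),((187,262),mm(55,-67,0))]),
('side',(210,130),8,[((182,205),mm(55,-67,68)),((488,180),mm(55,67,68)),((160,108),mm(-55,-67,68)),((445,92),mm(-55,67,68)),((205,332),mm(55,-67,0)),((488,300),mm(55,67,0))])],[.5,.3,-1],'rack')
plate=fit([('scene',(340,145),8,[((158,292),mm(65,-45,12)),((285,492),mm(65,45,12)),((88,372),mm(115,-12,28)),((148,348),mm(91,-12,28)),((115,425),mm(115,12,28)),((268,372),mm(48,0,12))]),
('side',(210,130),8,[((322,315),mm(115,-12,28)),((397,312),mm(115,12,28)),((250,320),mm(65,-45,12)),((440,300),mm(65,45,12))])],[.5,.3,-1],'plate')
# post
p=[]
for n,o,s,u in(('scene',(125,180),6,(102,225)),('side',(240,200),5,(162,294))):
    w=unproj(fr[n],[cv(u,s,o)],.088)[0];p.append(w);l=np.linalg.inv(T(*bed))@np.r_[w,1];print(n,'post bed',l[:3].round(4),np.arctan2(l[1],l[0]-.13),np.hypot(l[1],l[0]-.13))
pickle.dump((bed,rack,plate),open('pose0.pkl','wb'))
print('pins',tf(T(*bed),[mm(48,0,84),mm(-48,0,84),mm(130,0,28),mm(160,0,76)]).round(4).tolist(),'lip',tf(T(*plate),mm(103,0,20)).round(4))
for t,h in(('jar',.0375),('bottle',.06),('tin',.05)):
    for n in('scene','side'):
        sc,mk,px=fr[n,t,0];ys,xs=np.where(mk);print(t,n,unproj(fr[n],[[(xs.min()+xs.max())/2,(ys.min()+ys.max())/2]],h)[0].round(3))
print('pink',unproj(fr['scene'],[(326,108)],.01)[0].round(3))
E
python3 fit0.py
```

```text
bed [ 0.5039 -0.1418 -1.7502] rms px 0.47
[[-0.4, 0.0], [-0.1, 0.3], [0.7, 0.1], [-0.1, 0.3], [0.2, -0.3], [-0.3, 0.0], [-0.2, 0.5], [0.4, -0.2], [0.7, 1.2], [-0.0, -0.1], [-0.0, -0.3], [-0.4, 0.1], [-0.1, 0.4], [-0.9, 0.1], [0.2, -0.4], [0.2, 0.1], [-0.0, 0.1], [-0.4, 1.6]]
rack [ 0.541   0.3672 -1.5856] rms px 1.29
[[-0.8, 0.6], [-0.8, 0.4], [4.6, -1.9], [1.1, -0.0], [-0.7, 1.2], [0.9, 0.0], [-1.1, -1.3], [1.4, -0.5], [0.3, -1.0], [-0.4, -0.3], [-1.1, -1.5], [-0.7, 0.9], [0.2, 1.0]]
plate [ 0.5379  0.3588 -1.5948] rms px 1.14
[[0.7, -0.9], [0.5, -0.3], [-0.5, -0.3], [0.1, 0.3], [0.2, 0.1], [0.2, -0.1], [2.1, 3.0], [-0.4, 2.7], [-0.5, 1.1], [0.5, 1.1]]
scene post bed [ 0.1511 -0.0245  0.088 ] -0.8581663938561913 0.032332818051773515
side post bed [ 0.1485 -0.0216  0.088 ] -0.8611236510988858 0.02843645540411302
pins [[0.4953, -0.189, 0.084], [0.5125, -0.0945, 0.084], [0.4807, -0.2697, 0.028], [0.4754, -0.2992, 0.076]] lip [[0.5355 0.2558 0.02  ]]
jar scene [0.419 0.186 0.037]
jar side [0.423 0.198 0.037]
bottle scene [0.655 0.207 0.06 ]
bottle side [0.659 0.222 0.06 ]
tin scene [ 0.621 -0.179  0.05 ]
tin side [ 0.639 -0.154  0.05 ]
pink [0.195 0.333 0.01 ]
```

```bash
cat >> h.py <<'E'
def box(x0,x1,y0,y1,z0,z1):
    c=np.array([[x,y,z] for x in(x0,x1) for y in(y0,y1) for z in(z0,z1)])*1e-3
    return [(c[i],c[j]) for i in range(8) for j in range(i+1,8) if bin(i^j).count('1')==1]
def circ(x,y,z,r):
    a=np.linspace(0,2*np.pi,25);p=np.c_[x+r*np.cos(a),y+r*np.sin(a),0*a+z]*1e-3
    return list(zip(p[:-1],p[1:]))
PL=box(-65,65,-45,45,0,12)+box(65,115,-12,12,0,12)+box(91,115,-12,12,12,28)+box(-24,24,-7,7,12,46)+circ(48,0,12,9)+circ(-48,0,12,6)
RK=box(-55,55,-67,67,0,68)
BD=box(-75,180,-55,55,0,16)+box(-65,65,-50,50,16,34)+circ(48,0,34,8)+circ(48,0,84,4)+circ(-48,0,34,5)+circ(-48,0,84,1)+circ(130,0,28,42)
def overlay(f,name,b,sc,items):
    x0,y0,x1,y1=b;im=cv2.resize(f['image'][y0:y1,x0:x1,::-1].copy(),None,fx=sc,fy=sc,interpolation=cv2.INTER_CUBIC)
    for M,L,col in items:
        for a,c in L:
            q=proj(f,tf(M,[a,c]));q=((q+.5-[x0,y0])*sc).round().astype(int)
            cv2.line(im,tuple(map(int,q[0])),tuple(map(int,q[1])),col,1)
    cv2.imwrite('pics/'+name,im)
E
python3 - <<'E'
from h import *
fr=pickle.load(open('fr0.pkl','rb'));b,r,p=pickle.load(open('pose0.pkl','rb'))
overlay(fr['scene'],'o1.png',(340,145,440,220),8,[(T(*r),RK,(255,0,0)),(T(*p),PL,(0,0,255))])
overlay(fr['side'],'o2.png',(210,130,310,200),8,[(T(*r),RK,(255,0,0)),(T(*p),PL,(0,0,255))])
E
```

```text
(no output)
```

View pics/o1.png

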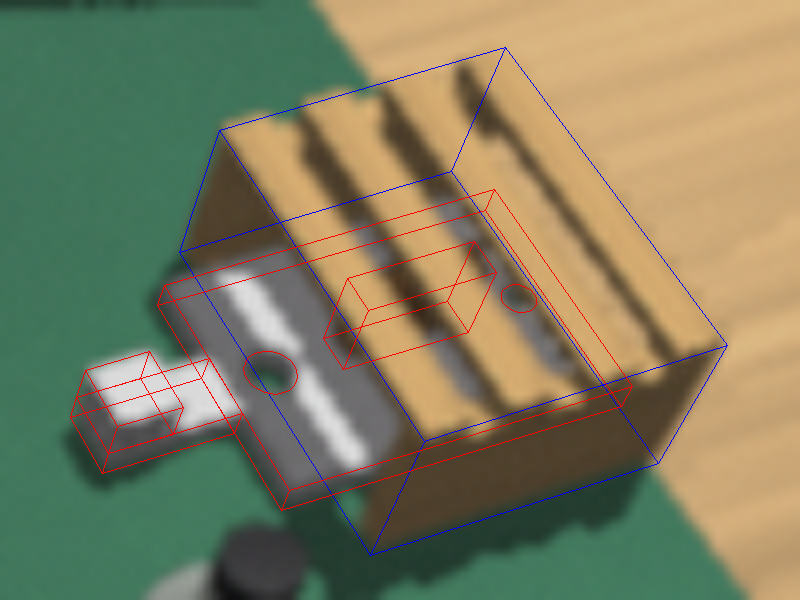

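View pics/o2.png

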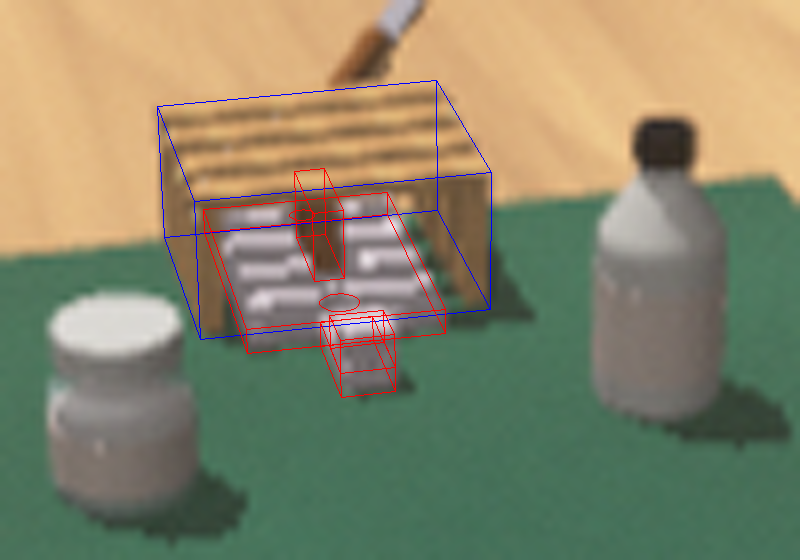

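```bash
cat >> h.py <<'E'
def goal(x,y,z,jaw,s=None):
    """vertical tool, tool z(jaw) axis at world angle jaw (mod pi). prints turn rotvec (tool) then shift in the turned tool axes"""
    s=s or read_state();R0=R.from_rotvec(s['eef_rot']).as_matrix()
    best=None
    for k in(0,1):
        j=jaw+k*np.pi;zx=np.array([np.cos(j),np.sin(j),0]);xx=np.array([0,0,-1.]);Rg=np.c_[xx,np.cross(zx,xx),zx]
        t=R.from_matrix(R0.T@Rg).as_rotvec()
        if best is None or np.linalg.norm(t)<np.linalg.norm(best[0]): best=(t,Rg)
    t,Rg=best;d=Rg.T@(np.array([x,y,z])-s['tool_pos'])
    print('pos',s['tool_pos'].round(4),'jaw dir',R0[:,2].round(3),'x dir',R0[:,0].round(4));print('  turn(tool)',t.round(4),'| shift(turned tool)',d.round(4),'tool y,z in world',Rg[:,1].round(3),Rg[:,2].round(3),'clock',s['clock'])
E
python3 - <<'E'
from h import *
goal(.46,.16,.26,0)
goal(.46,.16,.26,-1.75+np.pi/2)
E
```

```text
pos [0.1665 0.6024 0.2313] jaw dir [ 0.267  0.964 -0.   ] x dir [ 0. -0. -1.]
  turn(tool) [ 1.301 -0.     0.   ] | shift(turned tool) [-0.0287 -0.4424  0.2935] tool y,z in world [-0.  1.  0.] [1. 0. 0.] clock 1.25
pos [0.1665 0.6024 0.2313] jaw dir [ 0.267  0.964 -0.   ] x dir [ 0. -0. -1.]
  turn(tool) [ 1.4802 -0.      0.    ] | shift(turned tool) [-0.0287 -0.383   0.3676] tool y,z in world [0.178 0.984 0.   ] [ 0.984 -0.178  0.   ] clock 1.25
```

>>> drive_tool --deltas '[[[-0.004,0,0],[0.1084,0,0]],[[-0.004,0,0],[0.1084,0,0]],[[-0.004,0,0],[0.1084,0,0]],[[-0.004,0,0],[0.1084,0,0]],[[-0.004,0,0],[0.1084,0,0]],[[-0.004,0,0],[0.1084,0,0]],[[-0.004,0,0],[0.1084,0,0]],[[-0.004,0,0],[0.1084,0,0]],[[-0.004,0,0],[0.1084,0,0]],[[-0.004,0,0],[0.1084,0,0]],[[-0.004,0,0],[0.1084,0,0]],[[-0.004,0,0],[0.1084,0,0]]]'

```text
clock: 2.25
tool_pos: [0.1665, 0.6023, 0.2795]
eef_rot: [0.004, 1.571, -0.004]
force: [-0.0, -0.1, -0.4]
grip_width: 0.0859
```

>>> drive_tool --deltas '[[[0,-0.015,0.014],[0,0,0]],[[0,-0.03,0.028],[0,0,0]],[[0,-0.03,0.028],[0,0,0]],[[0,-0.03,0.028],[0,0,0]],[[0,-0.03,0.028],[0,0,0]],[[0,-0.03,0.028],[0,0,0]],[[0,-0.03,0.028],[0,0,0]],[[0,-0.03,0.028],[0,0,0]],[[0,-0.03,0.028],[0,0,0]],[[0,-0.03,0.028],[0,0,0]],[[0,-0.03,0.028],[0,0,0]],[[0,-0.03,0.028],[0,0,0]],[[0,-0.03,0.028],[0,0,0]],[[0,-0.015,0.014],[0,0,0]],[[0,0,0],[0,0,0]],[[0,0,0],[0,0,0]]]'

```text
clock: 3.58
tool_pos: [0.5312, 0.2115, 0.2791]
eef_rot: [0.002, 1.571, -0.002]
force: [-0.0, -0.6, -0.0]
grip_width: 0.0853
```

Run:
```python
from h import *
f=grab_frame('wrist');save(f,'w1.png',sc=1.5);pickle.dump(f,open('w1.pkl','wb'))
goal(.4548,-.2849,.25,-1.75+np.pi/2)
```

```text
pos [0.5301 0.2124 0.2791] jaw dir [ 1.    -0.001 -0.001] x dir [-1.3e-03  4.0e-04 -1.0e+00]
  turn(tool) [ 0.1784 -0.0013 -0.0003] | shift(turned tool) [ 0.0291 -0.5028  0.0145] tool y,z in world [0.178 0.984 0.   ] [ 0.984 -0.178  0.   ] clock 3.6333
```

View pics/w1.png

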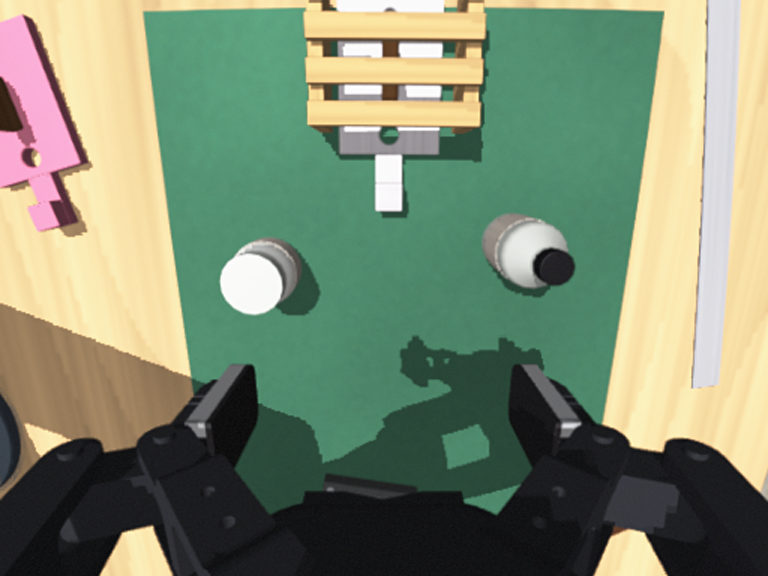

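The wrist view shows the grey plate's lip at about (389,196), the rack mouth at y≈115–130, the jar (253,283), the bottle (535,252) and pink at the far left. I'll crop it for a finer fit.

Run:
```python
from h import *
f=pickle.load(open('w1.pkl','rb'));b,r,p=pickle.load(open('pose0.pkl','rb'))
save(f,'w1c.png',(190,0,340,150),5)
overlay(f,'w1o.png',(190,0,340,150),5,[(T(*r),RK,(255,0,0)),(T(*p),PL,(0,0,255))])
```

```text
(no output)
```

View pics/w1c.png

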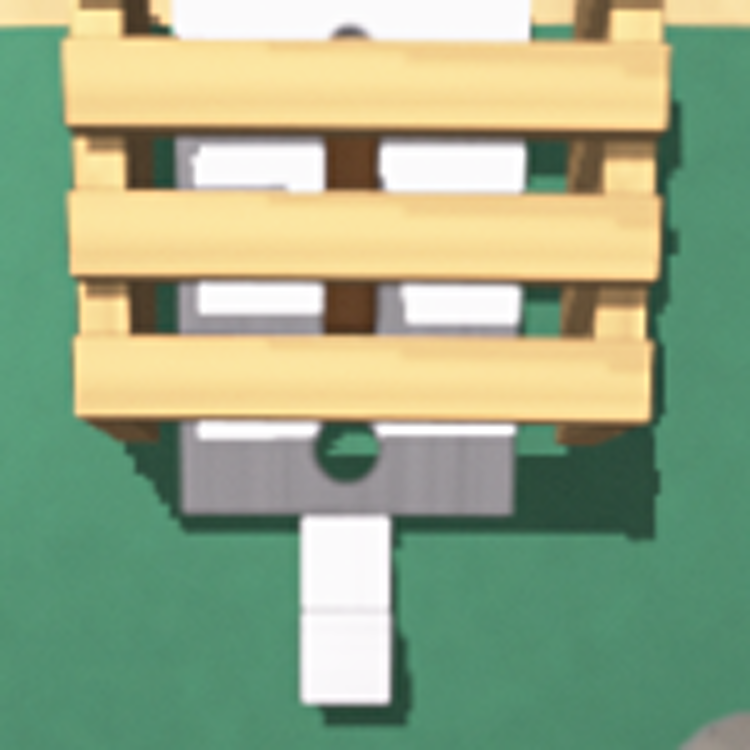

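View pics/w1o.png

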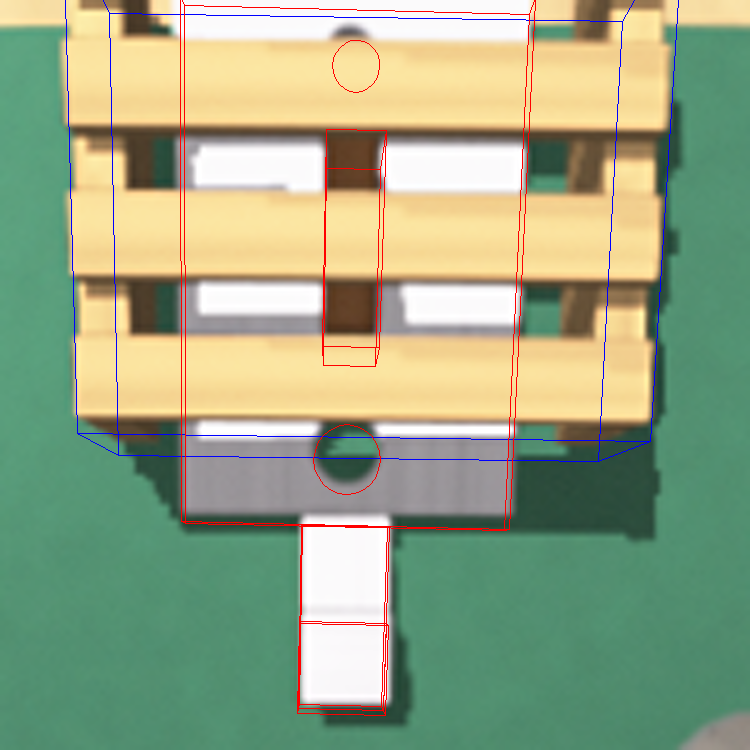

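```bash
cat > fit1.py <<'E'
from h import *
from scipy.optimize import least_squares
cv=lambda u,s,o:((u[0]+.5)/s-.5+o[0],(u[1]+.5)/s-.5+o[1])
def fit(f,o,s,L,x0,nm):
    def res(p):
        M=T(*p);return np.concatenate([proj(f,tf(M,np.array(P)*1e-3))[0]-cv(u,s,o) for u,P in L])
    q=least_squares(res,x0,loss='soft_l1');print(nm,np.round(q.x,4),'rms px',np.sqrt(np.mean(res(q.x)**2)).round(2),np.round(res(q.x).reshape(-1,2),1).tolist());return q.x
E
python3 - <<'E'
from fit1 import *
f=pickle.load(open('w1.pkl','rb'));b,r,p=pickle.load(open('pose0.pkl','rb'))
r=fit(f,(190,0),5,[((75,419),(55,-67,68)),((653,422),(55,67,68)),((62,38),(-24.25,-67,68)),((670,45),(-24.25,67,68)),((67,192),(6.5,-67,68)),((663,195),(6.5,67,68))],r,'rack')
p=fit(f,(190,0),5,[((302,705),(115,-12,28)),((391,704),(115,12,28)),((301,610),(91,-12,28)),((391,610),(91,12,28)),((182,515),(65,-45,12)),((513,515),(65,45,12)),((347,450),(48,0,12))],p,'plate')
pickle.dump((b,r,p),open('pose1.pkl','wb'))
overlay(f,'w1o2.png',(190,0,340,150),5,[(T(*r),RK,(255,0,0)),(T(*p),PL,(0,0,255))])
print(tf(T(*p),[.103,0,.02]))
print('jar',unproj(f,[(169,189)],.075),'bottle',unproj(f,[(370,178)],.125))
E
```

```text
rack [ 0.5404  0.3706 -1.5779] rms px 0.22 [[0.1, 0.0], [-0.6, 0.1], [0.1, 0.3], [0.2, -0.3], [0.1, -0.1], [-0.0, 0.0]]
plate [ 0.5372  0.3616 -1.5747] rms px 0.3 [[0.1, -0.3], [-0.1, -0.1], [0.2, 0.6], [0.1, 0.6], [0.1, -0.3], [-0.5, -0.1], [-0.0, -0.3]]
[[0.53678798 0.25859087 0.02      ]]
jar [[0.42292912 0.19079798 0.075     ]] bottle [[0.65440553 0.21562793 0.125     ]]
```

View pics/w1o2.png

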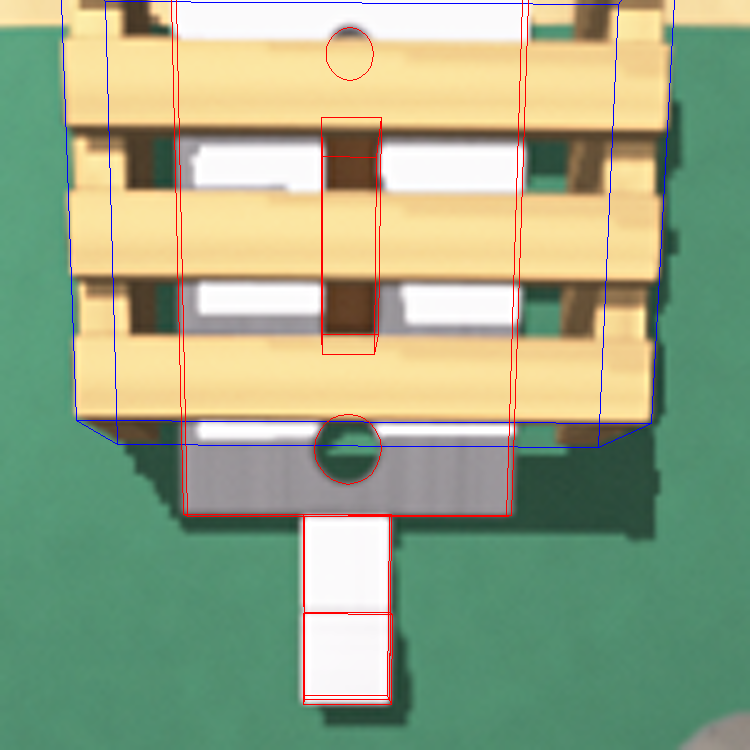

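>>> drive_tool --deltas '[[[0,0,0],[0.0892,0,0]],[[0,0,0],[0.0892,0,0]],[[0,-0.016,0.001],[0,0,0]],[[0.002,-0.035,0.0024],[0,0,0]],[[0.002,-0.035,0.0024],[0,0,0]],[[0.002,-0.035,0.0024],[0,0,0]],[[0.002,-0.035,0.0024],[0,0,0]],[[0.002,-0.035,0.0024],[0,0,0]],[[0.002,-0.035,0.0024],[0,0,0]],[[0.002,-0.035,0.0024],[0,0,0]],[[0.002,-0.035,0.0024],[0,0,0]],[[0.002,-0.035,0.0024],[0,0,0]],[[0.002,-0.035,0.0024],[0,0,0]],[[0.002,-0.035,0.0024],[0,0,0]],[[0.002,-0.035,0.0024],[0,0,0]],[[0.002,-0.035,0.0024],[0,0,0]],[[0.002,-0.035,0.0024],[0,0,0]],[[0.002,-0.035,0.0024],[0,0,0]],[[0,-0.014,0.001],[0,0,0]],[[0,0,0],[0,0,0]]]'

```text
clock: 5.3
tool_pos: [0.4699, -0.3423, 0.2492]
eef_rot: [0.14, 1.565, -0.142]
force: [-0.4, 0.4, 0.1]
grip_width: 0.0857
```

Run:
```python
from h import *
f=grab_frame('wrist');pickle.dump(f,open('w2.pkl','wb'));b,r,p=pickle.load(open('pose1.pkl','rb'))
overlay(f,'w2.png',(0,0,512,384),1.5,[(T(*b),BD,(255,0,0))])
save(f,'w2n.png',(110,0,300,145),4)
goal(.4548,-.2849,.15,-1.75+np.pi/2)
```

```text
pos [ 0.4698 -0.34    0.2491] jaw dir [ 0.984 -0.178 -0.   ] x dir [-1.0e-04  1.2e-03 -1.0e+00]
  turn(tool) [ 0.0004 -0.0003 -0.0011] | shift(turned tool) [ 0.0991  0.0515 -0.0246] tool y,z in world [0.178 0.984 0.   ] [ 0.984 -0.178  0.   ] clock 5.35
```

View pics/w2.png

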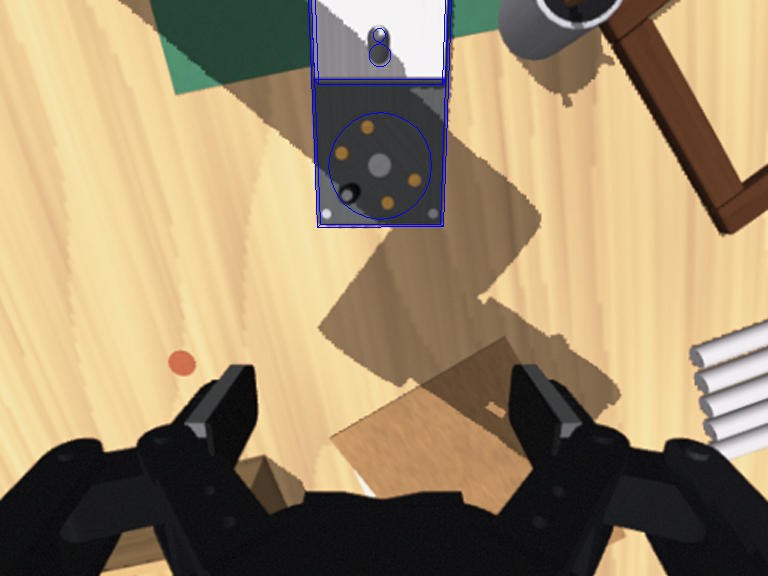

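View pics/w2n.png

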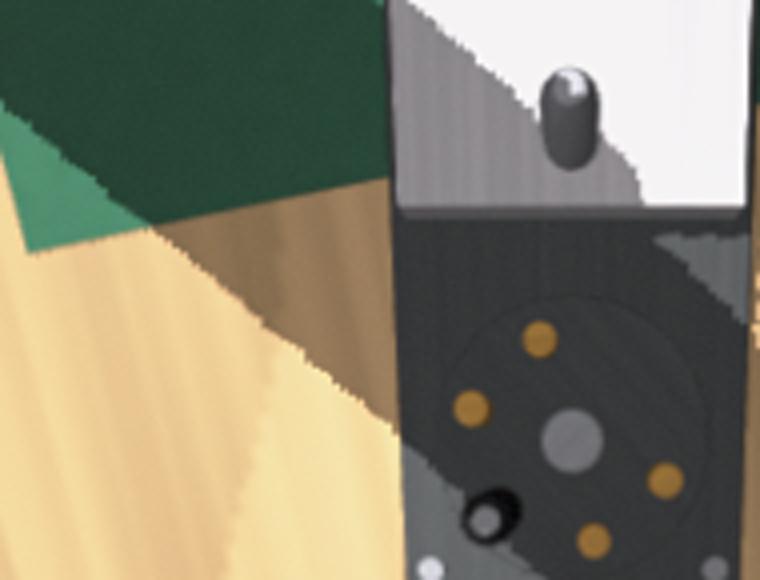

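Run:
```python
from fit1 import *
f=pickle.load(open('w2.pkl','rb'));b,r,p=pickle.load(open('pose1.pkl','rb'))
b2=fit(f,(110,0),4,[((398,207),(65,-50,34)),((745,207),(65,50,34)),((572,82),(48,0,84)),((572,440),(130,0,29))],b,'bed')
for B in(b,b2):
    for u,z in(((484,520),.088),((572,440),.029)):
        w=unproj(f,[cv(u,4,(110,0))],z)[0];l=np.linalg.inv(T(*B))@np.r_[w,1];print(w.round(4),l[:3].round(4),np.arctan2(l[1],l[0]-.13).round(3),np.hypot(l[1],l[0]-.13).round(4))
    for u in((540,338),(471,408),(665,480),(594,541)):
        w=unproj(f,[cv(u,4,(110,0))],.049)[0];l=np.linalg.inv(T(*B))@np.r_[w,1];print(np.degrees(np.arctan2(l[1],l[0]-.13)).round(1),np.hypot(l[1],l[0]-.13).round(4))
pickle.dump((b,b2),open('bed2.pkl','wb'))
```

```text
bed [ 0.5045 -0.1404 -1.7527] rms px 0.43 [[-0.0, -0.5], [0.3, -0.3], [-0.3, 0.9], [0.1, -0.1]]
[ 0.455  -0.2846  0.088 ] [ 0.1492 -0.0227  0.088 ] -0.866 0.0297
[ 0.4809 -0.2683  0.029 ] [ 1.286e-01 -1.000e-04  2.900e-02] -3.079 0.0014
-162.9 0.0303
-109.2 0.0306
69.7 0.0289
13.2 0.0283
[ 0.455  -0.2846  0.088 ] [ 0.1508 -0.0226  0.088 ] -0.827 0.0307
[ 0.4809 -0.2683  0.029 ] [ 1.301e-01 -1.000e-04  2.900e-02] -0.625 0.0001
-161.9 0.0289
-106.4 0.0301
67.2 0.0294
12.8 0.0297
```

>>> drive_tool --deltas '[[[0.015,0.013,-0.0061],[0,0,0]],[[0.03,0.013,-0.0061],[0,0,0]],[[0.03,0.013,-0.0061],[0,0,0]],[[0.03,0.013,-0.0061],[0,0,0]],[[0.03,0,0],[0,0,0]],[[0.02,0,0],[0,0,0]],[[0.02,0,0],[0,0,0]],[[0.013,0,0],[0,0,0]],[[0.004,0,0],[0,0,0]],[[0,0,0],[0,0,0]],[[0,0,0],[0,0,0]]]'

```text
clock: 6.27
tool_pos: [0.4554, -0.2837, 0.058]
eef_rot: [0.139, 1.566, -0.139]
force: [0.3, -0.3, 0.2]
grip_width: 0.0854
```

Run:
```python
from h import *
goal(.455,-.2846,.057,-1.7527+np.pi/2)
f=grab_frame('wrist');save(f,'w3.png',(100,100,420,340),2.4)
```

```text
pos [ 0.4554 -0.2837  0.058 ] jaw dir [ 0.984 -0.176  0.   ] x dir [ 3.e-04  0.e+00 -1.e+00]
  turn(tool) [ 0.0054  0.0003 -0.0001] | shift(turned tool) [ 0.001  -0.0009 -0.0002] tool y,z in world [0.181 0.984 0.   ] [ 0.984 -0.181  0.   ] clock 6.2667
```

View pics/w3.png

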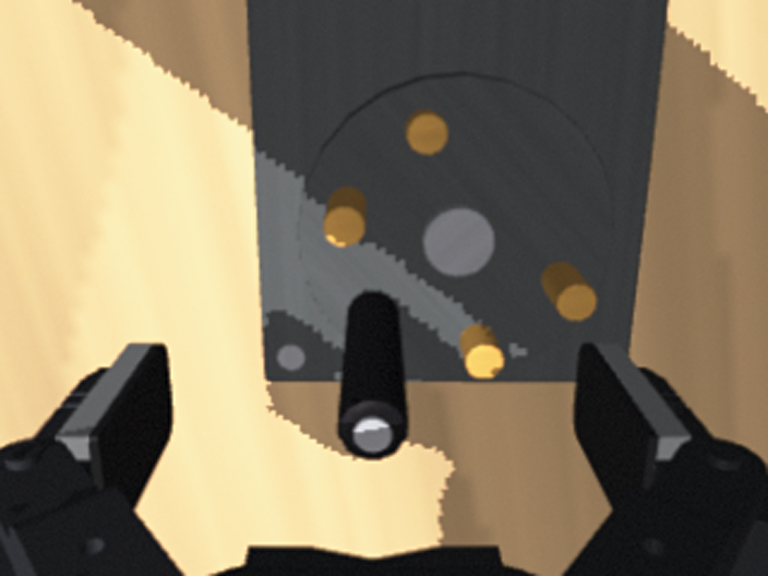

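The post stands between the open pads, centred near (372,430) in the crop. I'll close the gripper on it now.

>>> drive_tool --deltas '[[[0.001,0,0],[0.0054,0,0]],[[0,0,0],[0,0,0]],[[0,0,0],[0,0,0]],[[0,0,0],[0,0,0]],[[0,0,0],[0,0,0]],[[0,0,0],[0,0,0]],[[0,0,0],[0,0,0]],[[0,0,0],[0,0,0]],[[0,0,0],[0,0,0]],[[0,0,0],[0,0,0]]]' --gripper 1

```text
clock: 7.15
tool_pos: [0.455, -0.2852, 0.0566]
eef_rot: [0.144, 1.566, -0.144]
force: [-0.1, 0.9, 4.2]
grip_width: 0.0122
```

Run:
```python
from h import *
s=read_state();print(s['tool_pos'],s['force'],s['grip_width'])
b,b2=pickle.load(open('bed2.pkl','rb'))
l=np.linalg.inv(T(*b2))@np.r_[s['tool_pos'],1];print(l)
a=np.linspace(-.82,0,11)
print(np.c_[np.diff(.03*np.cos(a)),np.diff(.03*np.sin(a))].round(4).tolist())
```

```text
[ 0.45500536 -0.28520932  0.05658795] [-0.10851276  0.94061002  4.20408329] 0.012156862614468966
[ 0.1513812  -0.02245322  0.05658795  1.        ]
[[0.0017, 0.0018], [0.0016, 0.0019], [0.0014, 0.002], [0.0012, 0.0021], [0.0011, 0.0022], [0.0009, 0.0023], [0.0007, 0.0024], [0.0005, 0.0024], [0.0003, 0.0024], [0.0001, 0.0025]]
```

>>> drive_tool --deltas '[[[0,-0.0017,0.0018],[0,0,0]],[[0,-0.0016,0.0019],[0,0,0]],[[0,-0.0014,0.002],[0,0,0]],[[0,-0.0012,0.0021],[0,0,0]],[[0,-0.0011,0.0022],[0,0,0]],[[0,-0.0009,0.0023],[0,0,0]],[[0,-0.0007,0.0024],[0,0,0]],[[0,-0.0005,0.0024],[0,0,0]],[[0,-0.0003,0.0024],[0,0,0]],[[0,-0.0001,0.0025],[0,0,0]],[[0,0,0],[0,0,0]],[[0,0,0],[0,0,0]]]'

```text
clock: 8.15
tool_pos: [0.475, -0.2986, 0.0566]
eef_rot: [0.144, 1.565, -0.144]
force: [0.2, 0.3, 5.7]
grip_width: 0.0125
```

Run:
```python
from h import *
s=read_state();print(s['tool_pos'],s['force'],s['grip_width'])
b,b2=pickle.load(open('bed2.pkl','rb'))
l=np.linalg.inv(T(*b2))@np.r_[s['tool_pos'],1];print(l)
f=grab_frame('wrist');save(f,'w4.png',(100,100,420,340),2.4)
```

```text
[ 0.47497228 -0.29859691  0.05660333] [0.20008951 0.28133527 5.6966171 ] 0.012490902277607071
[ 1.60935950e-01 -3.93932621e-04  5.66033259e-02  1.00000000e+00]
```

View pics/w4.png

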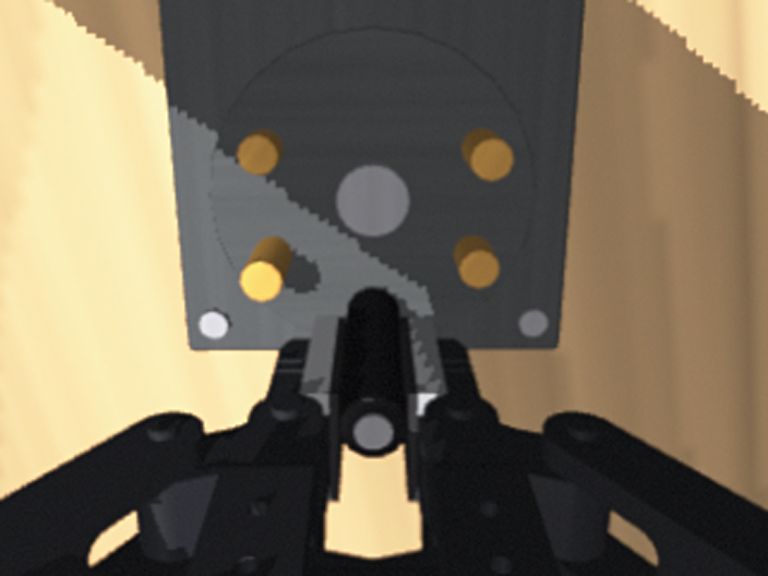

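>>> drive_tool --deltas '[[[0,0,0.0003],[0,0,0]],[[0,0,0],[0,0,0]],[[0,0,0],[0,0,0]],[[0,0,0],[0,0,0]],[[0,0,0],[0,0,0]],[[0,0,0],[0,0,0]],[[-0.01,0,0],[0,0,0]],[[-0.03,0,0],[0,0,0]],[[-0.04,-0.005,0],[0,0,0]],[[-0.04,-0.01,0],[0,0,0]],[[-0.04,-0.01,0],[0,0,0]],[[-0.03,-0.01,0],[0,0,0]],[[-0.01,-0.01,0],[0,0,0]],[[0,0,0],[0,0,0]],[[0,0,0],[0,0,0]]]' --gripper -1

```text
clock: 9.45
tool_pos: [0.4666, -0.3426, 0.2572]
eef_rot: [0.144, 1.565, -0.145]
force: [-0.2, 0.1, -0.3]
grip_width: 0.0858
```

Run:
```python
from h import *
s=read_state();print(s['tool_pos'])
f=grab_frame('wrist');pickle.dump(f,open('w5.pkl','wb'))
b,b2=pickle.load(open('bed2.pkl','rb'))
save(f,'w5.png',(180,0,330,170),4.5)
overlay(f,'w5o.png',(180,0,330,170),4.5,[(T(*b2),BD,(255,0,0))])
```

```text
[ 0.46659303 -0.34264911  0.25715278]
```

View pics/w5.png

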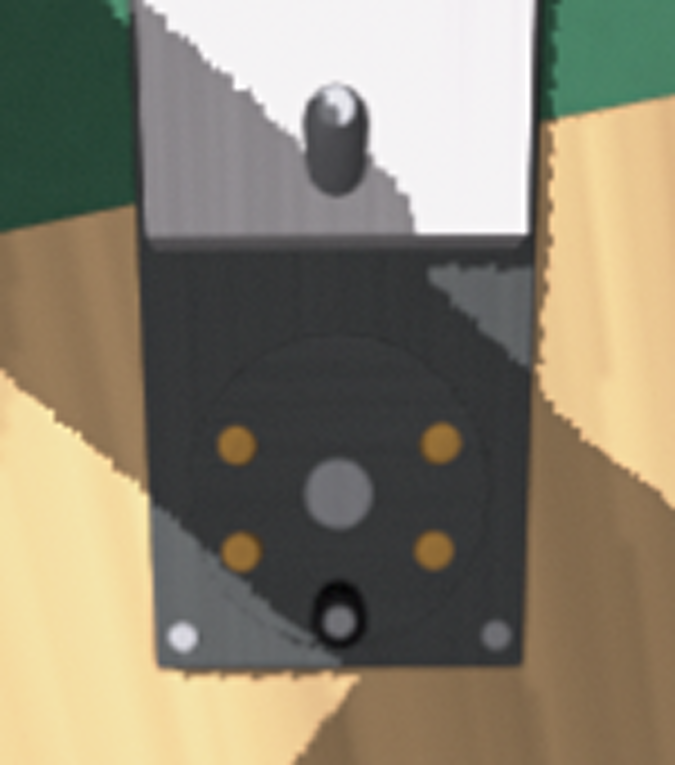

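View pics/w5o.png

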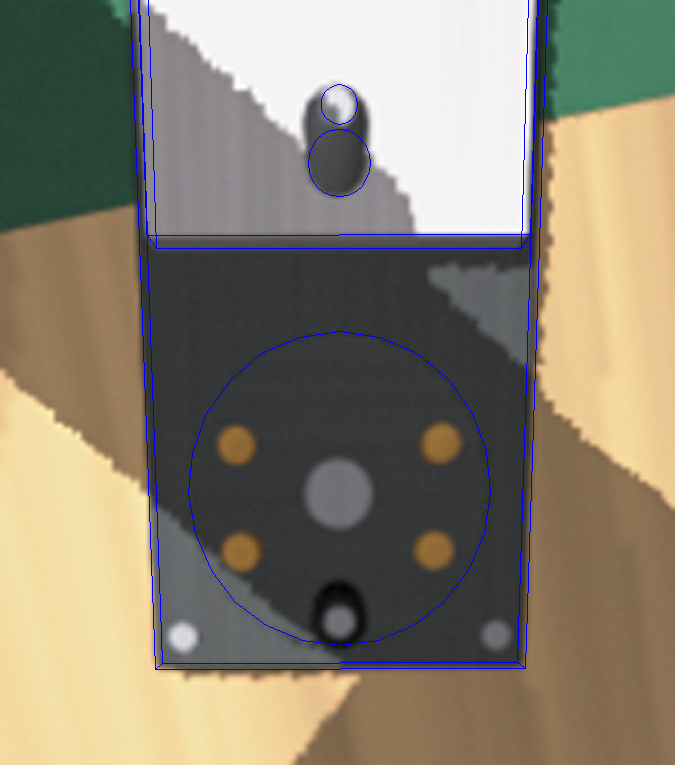

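Run:
```python
from h import *
goal(.5368,.2586,.2,-1.5747+np.pi/2)
```

```text
pos [ 0.4661 -0.3416  0.2557] jaw dir [ 0.983 -0.183 -0.002] x dir [-0.0012  0.0018 -1.    ]
  turn(tool) [-0.1801 -0.0014 -0.0017] | shift(turned tool) [0.0557 0.6004 0.0684] tool y,z in world [0.004 1.    0.   ] [ 1.    -0.004  0.   ] clock 9.5
```

>>> drive_tool --deltas '[[[0,0,0],[-0.09,0,0]],[[0,0,0],[-0.09,0,0]],[[0,0.018,0.002],[0,0,0]],[[0.001,0.036,0.004],[0,0,0]],[[0.001,0.036,0.004],[0,0,0]],[[0.001,0.036,0.004],[0,0,0]],[[0.001,0.036,0.004],[0,0,0]],[[0.001,0.036,0.004],[0,0,0]],[[0.001,0.036,0.004],[0,0,0]],[[0.001,0.036,0.004],[0,0,0]],[[0.001,0.036,0.004],[0,0,0]],[[0.001,0.036,0.004],[0,0,0]],[[0.001,0.036,0.004],[0,0,0]],[[0.001,0.036,0.004],[0,0,0]],[[0.001,0.036,0.004],[0,0,0]],[[0.001,0.036,0.005],[0,0,0]],[[0.01,0.036,0.005],[0,0,0]],[[0.015,0.036,0.004],[0,0,0]],[[0.01,0.036,0],[0,0,0]],[[0,0.006,0],[0,0,0]]]'

```text
clock: 11.17
tool_pos: [0.5286, 0.2627, 0.2043]
eef_rot: [0.001, 1.579, 0.0]
force: [0.9, 0.9, -0.1]
grip_width: 0.0855
```

>>> drive_tool --deltas '[[[0,0,0],[0,0,0]],[[0,0,0],[0,0,0]]]'

```text
clock: 11.33
tool_pos: [0.5311, 0.2575, 0.2071]
eef_rot: [0.001, 1.574, -0.003]
force: [0.3, -0.3, -1.0]
grip_width: 0.0853
```

Run:
```python
from h import *
goal(.5368,.2586,.006,-1.5747+np.pi/2)
```

```text
pos [0.5311 0.2575 0.2071] jaw dir [ 1.    -0.002 -0.003] x dir [-0.0032 -0.0013 -1.    ]
  turn(tool) [ 0.0015 -0.0032  0.0013] | shift(turned tool) [0.2011 0.0011 0.0057] tool y,z in world [0.004 1.    0.   ] [ 1.    -0.004  0.   ] clock 11.3333
```

>>> drive_tool --deltas '[[[0.015,0.001,0.003],[0,-0.003,0]],[[0.03,0,0.0027],[0,0,0]],[[0.035,0,0],[0,0,0]],[[0.035,0,0],[0,0,0]],[[0.03,0,0],[0,0,0]],[[0.025,0,0],[0,0,0]],[[0.018,0,0],[0,0,0]],[[0.008,0,0],[0,0,0]],[[0.003,0,0],[0,0,0]],[[0,0,0],[0,0,0]],[[0,0,0],[0,0,0]]]'

```text
clock: 12.25
tool_pos: [0.5402, 0.2578, 0.0106]
eef_rot: [0.004, 1.566, -0.003]
force: [0.4, -1.0, 0.4]
grip_width: 0.0855
```

Run:
```python
from h import *
goal(.5368,.2586,.007,-1.5747+np.pi/2)
f=grab_frame('wrist');save(f,'w6.png',(80,80,440,350),2.1)
```

```text
pos [0.5402 0.2578 0.0106] jaw dir [ 1.    -0.005  0.005] x dir [ 5.e-03  4.e-04 -1.e+00]
  turn(tool) [-0.0006  0.005  -0.0005] | shift(turned tool) [ 0.0036  0.0008 -0.0034] tool y,z in world [0.004 1.    0.   ] [ 1.    -0.004  0.   ] clock 12.25
```

View pics/w6.png

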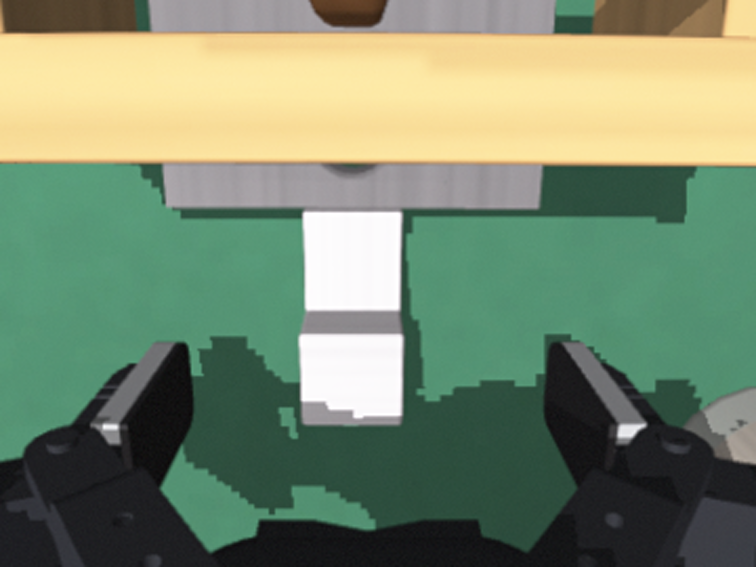

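The lip (352,380) lies between the pads, about 3.5 mm left of their middle. I'll centre on it and close.

>>> drive_tool --deltas '[[[0.0025,0.0008,-0.0034],[0,0.005,0]],[[0,0,0],[0,0,0]],[[0,0,0],[0,0,0]]]'

```text
clock: 12.55
tool_pos: [0.5359, 0.2591, 0.0075]
eef_rot: [0.003, 1.572, -0.002]
force: [0.7, -0.2, -0.1]
grip_width: 0.0854
```

>>> drive_tool --deltas '[[[0,0,0],[0,0,0]],[[0,0,0],[0,0,0]],[[0,0,0],[0,0,0]],[[0,0,0],[0,0,0]],[[0,0,0],[0,0,0]],[[0,0,0],[0,0,0]],[[0,0,0],[0,0,0]],[[0,0,0],[0,0,0]]]' --gripper 1

```text
clock: 13.22
tool_pos: [0.5362, 0.2589, 0.007]
eef_rot: [0.003, 1.572, -0.003]
force: [0.7, -0.0, 2.3]
grip_width: 0.0226
```

Run:
```python
from h import *
s=read_state();print(s['force'],s['grip_width']);goal(.5368,.2586,.007,-1.5747+np.pi/2)
```

```text
[ 0.65154261 -0.0088149   2.3392631 ] 0.022592954872514216
pos [0.5362 0.2589 0.007 ] jaw dir [ 1.    -0.004 -0.001] x dir [-1.3e-03  2.0e-04 -1.0e+00]
  turn(tool) [ 0.0001 -0.0013 -0.0002] | shift(turned tool) [ 0.     -0.0003  0.0006] tool y,z in world [0.004 1.    0.   ] [ 1.    -0.004  0.   ] clock 13.2167
```

>>> drive_tool --deltas '[[[0,-0.004,0],[0,0,0]],[[0,-0.008,0],[0,0,0]],[[0,-0.01,0],[0,0,0]],[[0,-0.01,0],[0,0,0]],[[0,-0.01,0],[0,0,0]],[[0,-0.01,0],[0,0,0]],[[0,-0.01,0],[0,0,0]],[[0,-0.01,0],[0,0,0]],[[0,-0.01,0],[0,0,0]],[[0,-0.01,0],[0,0,0]],[[0,-0.01,0],[0,0,0]],[[0,-0.01,0],[0,0,0]],[[0,-0.01,0],[0,0,0]],[[0,-0.01,0],[0,0,0]],[[0,-0.01,0],[0,0,0]],[[0,-0.006,0],[0,0,0]],[[0,-0.002,0],[0,0,0]],[[0,0,0],[0,0,0]]]'

```text
clock: 14.72
tool_pos: [0.535, 0.1073, 0.007]
eef_rot: [0.003, 1.573, -0.004]
force: [-1.1, 1.0, 5.3]
grip_width: 0.0226
```

>>> drive_tool --deltas '[[[0,0,0],[0,0,0]],[[0,0,0],[0,0,0]],[[0,0,0],[0,0,0]],[[0,0,0],[0,0,0]],[[0,0,0],[0,0,0]],[[0,0,0],[0,0,0]],[[-0.01,0,0],[0,0,0]],[[-0.03,0,0],[0,0,0]],[[-0.035,0,0],[0,0,0]],[[-0.035,0,0],[0,0,0]],[[-0.02,0,0],[0,0,0]],[[0,0,0],[0,0,0]],[[0,0,0],[0,0,0]]]' --gripper -1

```text
clock: 15.8
tool_pos: [0.5364, 0.109, 0.1388]
eef_rot: [0.002, 1.569, -0.003]
force: [0.3, 0.2, -0.6]
grip_width: 0.0853
```

Run:
```python
from h import *
s=read_state();print(s['tool_pos'],s['force'],s['grip_width'])
f=grab_frame('wrist');pickle.dump(f,open('w7.pkl','wb'));save(f,'w7.png',sc=1.5)
b,r,p=pickle.load(open('pose1.pkl','rb'));p2=p+[0.0003,-.15,0]
save(f,'w7c.png',(150,0,350,150),4)
overlay(f,'w7o.png',(150,0,350,150),4,[(T(*p2),PL,(0,0,255))])
f=grab_frame('scene');save(f,'s7.png',(280,100,450,270),4)
```

```text
[0.53635731 0.10902483 0.1387639 ] [ 0.3407584   0.17272357 -0.64224875] 0.08527706965683658
```

View pics/w7c.png

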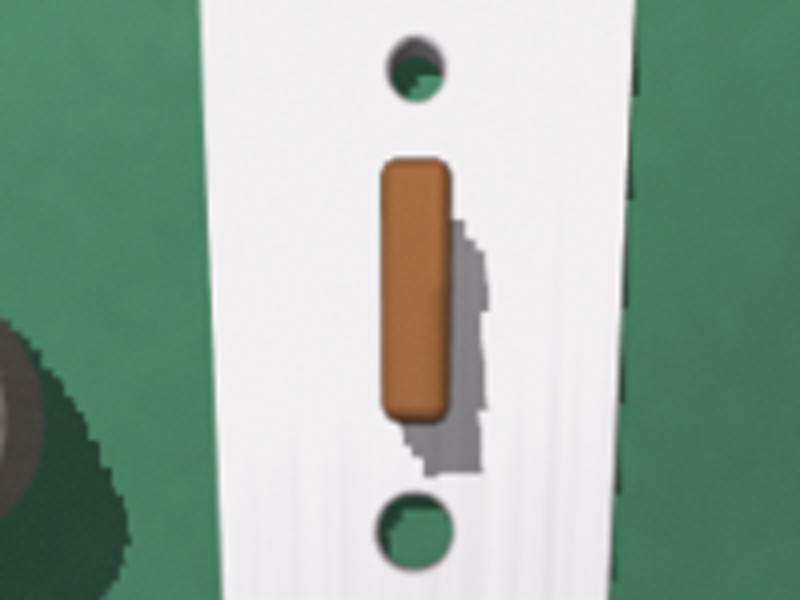

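View pics/w7o.png

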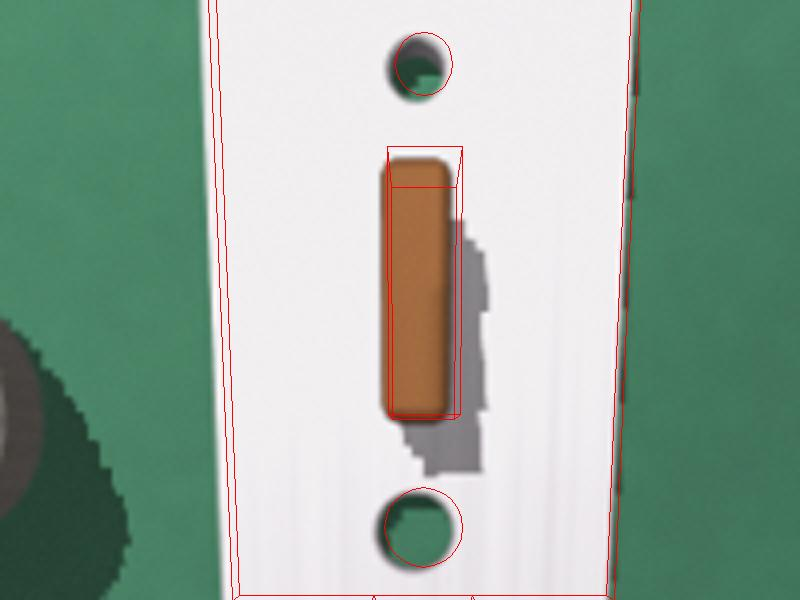

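View pics/s7.png

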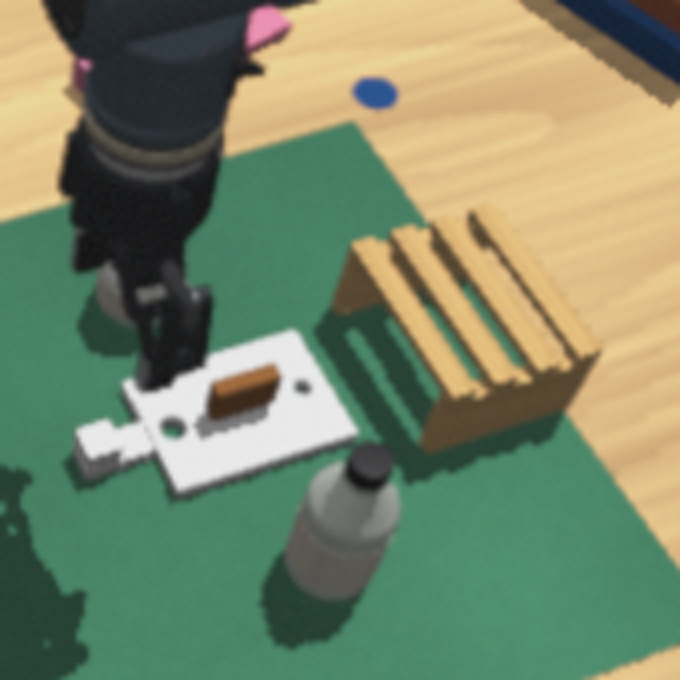

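The plate is out, flat and fully clear of the rack, with the handle at crop (415,290). I'll refine its pose.

Run:
```python
from fit1 import *
f=pickle.load(open('w7.pkl','rb'));b,r,p=pickle.load(open('pose1.pkl','rb'));p2=p+[0.0003,-.15,0]
p3=fit(f,(150,0),4,[((415,531),(48,0,12)),((416,68),(-48,0,12)),((381,157),(-24,-7,46)),((451,157),(-24,7,46)),((381,421),(24,-7,46)),((450,421),(24,7,46))],p2,'plate')
overlay(f,'w7o.png',(150,0,350,150),4,[(T(*p3),PL,(0,0,255))])
pickle.dump(p3,open('p3.pkl','wb'))
q=tf(T(*p3),[.012,0,0])[0];goal(q[0],q[1],.018,p3[2]+np.pi/2);print(q)
```

```text
plate [ 0.5359  0.2101 -1.5771] rms px 0.46 [[0.1, 0.6], [0.1, 0.7], [-0.7, -0.6], [0.5, -0.5], [-0.3, 0.0], [0.2, 0.1]]
pos [0.5346 0.1089 0.1364] jaw dir [ 1.    -0.003 -0.004] x dir [-0.0037 -0.     -1.    ]
  turn(tool) [ 0.0028 -0.0037  0.0001] | shift(turned tool) [0.1184 0.0892 0.0007] tool y,z in world [0.006 1.    0.   ] [ 1.    -0.006  0.   ] clock 15.9
[0.53584974 0.19808929 0.        ]
```

View pics/w7o.png

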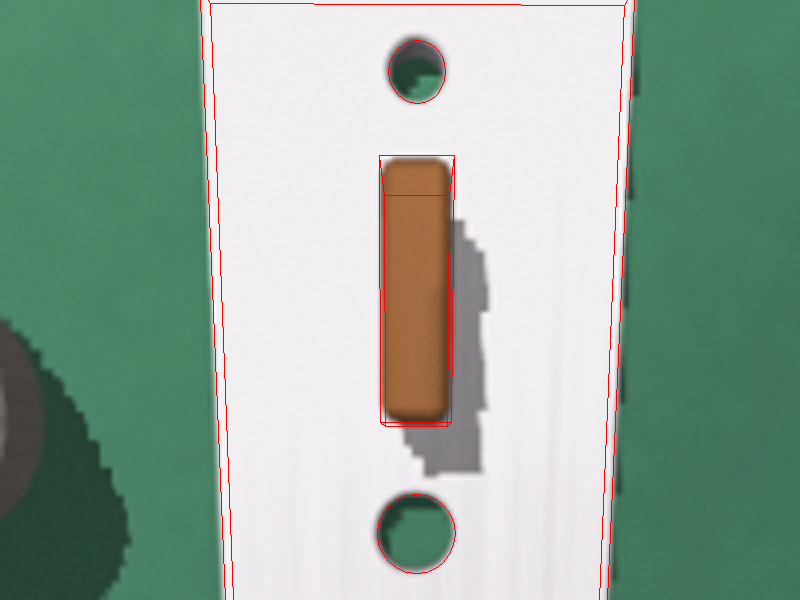

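>>> drive_tool --deltas '[[[0,0.015,0.0007],[0.0028,-0.0037,0]],[[0,0.03,0],[0,0,0]],[[0,0.03,0],[0,0,0]],[[0.01,0.014,0],[0,0,0]],[[0.025,0,0],[0,0,0]],[[0.03,0,0],[0,0,0]],[[0.025,0,0],[0,0,0]],[[0.018,0,0],[0,0,0]],[[0.008,0,0],[0,0,0]],[[0,0,0],[0,0,0]],[[0,0,0],[0,0,0]]]'

```text
clock: 16.82
tool_pos: [0.5364, 0.1976, 0.0198]
eef_rot: [0.005, 1.571, -0.005]
force: [-0.4, 0.5, 1.2]
grip_width: 0.0854
```

Run:
```python
from h import *
s=read_state();print(s['force']);goal(.53585,.1981,.018,-1.5771+np.pi/2)
f=grab_frame('wrist');save(f,'w8.png',(80,80,440,350),2.1)
```

```text
[-0.39498154  0.52905743  1.21702687]
pos [0.5364 0.1976 0.0198] jaw dir [ 1.    -0.006 -0.   ] x dir [-4.e-04 -5.e-04 -1.e+00]
  turn(tool) [-0.0001 -0.0004  0.0005] | shift(turned tool) [ 0.0018  0.0005 -0.0005] tool y,z in world [0.006 1.    0.   ] [ 1.    -0.006  0.   ] clock 16.8167
```

View pics/w8.png

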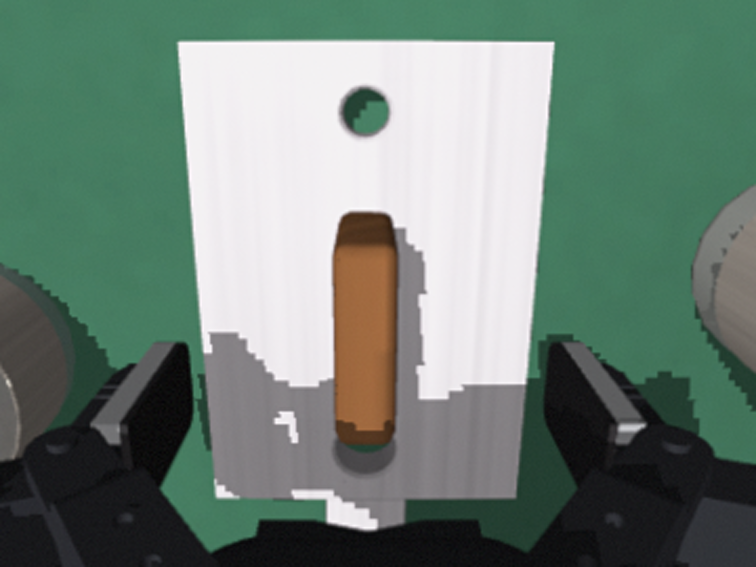

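The handle stands centred between the pads (365,340). Now close.

>>> drive_tool --deltas '[[[0.001,0,-0.0005],[0,0,0]],[[0,0,0],[0,0,0]],[[0,0,0],[0,0,0]],[[0,0,0],[0,0,0]],[[0,0,0],[0,0,0]],[[0,0,0],[0,0,0]],[[0,0,0],[0,0,0]],[[0,0,0],[0,0,0]],[[0,0,0],[0,0,0]],[[0,0,0],[0,0,0]],[[0,0,0],[0,0,0]]]' --gripper 1

```text
clock: 17.78
tool_pos: [0.5367, 0.198, 0.0204]
eef_rot: [0.005, 1.568, -0.005]
force: [-0.6, -0.0, 6.0]
grip_width: 0.013
```

Run:
```python
from h import *
s=read_state();print(s['force'],s['ft_torque'],s['grip_width']);goal(.53585,.1981,.018,-1.5771+np.pi/2)
```

```text
[-0.60893557 -0.03344194  5.97067959] [-0.05639845  0.253611    0.06170202] 0.013044150551580674
pos [0.5367 0.198  0.0204] jaw dir [ 1.    -0.006  0.002] x dir [ 2.4e-03  1.0e-04 -1.0e+00]
  turn(tool) [-0.      0.0024 -0.0001] | shift(turned tool) [ 0.0024  0.0001 -0.0009] tool y,z in world [0.006 1.    0.   ] [ 1.    -0.006  0.   ] clock 17.7833
```

>>> drive_tool --deltas '[[[-0.003,0,0],[0,0,0]],[[-0.006,0,0],[0,0,0]],[[-0.01,0,0],[0,0,0]],[[-0.015,0,0],[0,0,0]],[[-0.015,0,0],[0,0,0]],[[-0.015,0,0],[0,0,0]],[[-0.015,0,0],[0,0,0]],[[-0.015,0,0],[0,0,0]],[[-0.015,0,0],[0,0,0]],[[-0.01,0,0],[0,0,0]],[[-0.006,0,0],[0,0,0]],[[0,0,0],[0,0,0]],[[0,0,0],[0,0,0]]]'

```text
clock: 18.87
tool_pos: [0.5359, 0.1978, 0.1447]
eef_rot: [0.005, 1.569, -0.005]
force: [-0.4, 0.4, -4.4]
grip_width: 0.0129
```

Run:
```python
from h import *
s=read_state();print(s['force'],s['ft_torque'],s['grip_width']);goal(.53585,.1981,.145,-1.5771+np.pi/2)
f=grab_frame('wrist');pickle.dump(f,open('w9.pkl','wb'));save(f,'w9.png',(80,80,440,350),2.1)
f=grab_frame('side');save(f,'d9.png',(180,90,340,220),5)
```

```text
[-0.36293299  0.35408617 -4.38097829] [-0.01435039  0.0206276  -0.01371862] 0.012894351640656105
pos [0.5359 0.1978 0.1447] jaw dir [ 1.    -0.006  0.001] x dir [ 1.3e-03 -1.0e-04 -1.0e+00]
  turn(tool) [-0.0001  0.0013  0.0001] | shift(turned tool) [-0.0003  0.0003 -0.0001] tool y,z in world [0.006 1.    0.   ] [ 1.    -0.006  0.   ] clock 18.8667
```

View pics/w9.png

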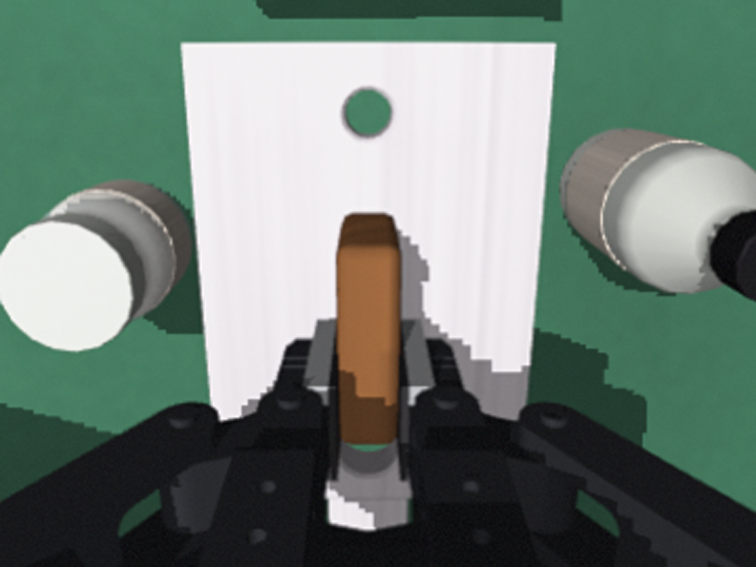

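View pics/d9.png

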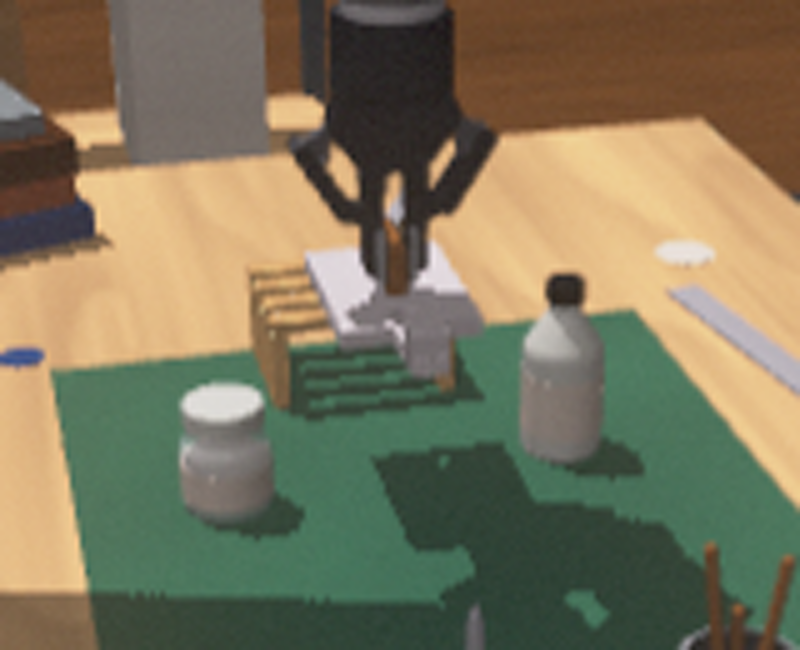

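Run:
```python
from fit1 import *
f=pickle.load(open('w9.pkl','rb'));z=124.3
L=[((181,43),(-65,-45,12+z)),((555,43),(-65,45,12+z)),((367,112),(-48,0,12+z))]
p=fit(f,(80,80),2.1,L,[.536,.21,-1.577],'plate')
overlay(f,'w9o.png',(80,80,440,350),2.1,[(T(*p,.1243),PL,(0,0,255))])
tcp=np.array([.5359,.1978,0,1]);print('tcp in plate',np.linalg.inv(T(*p))@tcp, 'angle jaw vs plate', -.006-(p[2]+np.pi/2))
print('tcp in plate from bench fit',np.linalg.inv(T(*pickle.load(open('p3.pkl','rb'))))@np.array([.5367,.198,0,1]))
```

```text
plate [ 0.5361  0.2103 -1.5774] rms px 0.41 [[0.0, -0.4], [-0.4, -0.3], [0.4, 0.7]]
tcp in plate [ 1.25049595e-02 -1.30841286e-04  0.00000000e+00  1.00000000e+00] angle jaw vs plate 0.000651519379768711
tcp in plate from bench fit [1.20839646e-02 8.50797530e-04 0.00000000e+00 1.00000000e+00]
```

View pics/w9o.png

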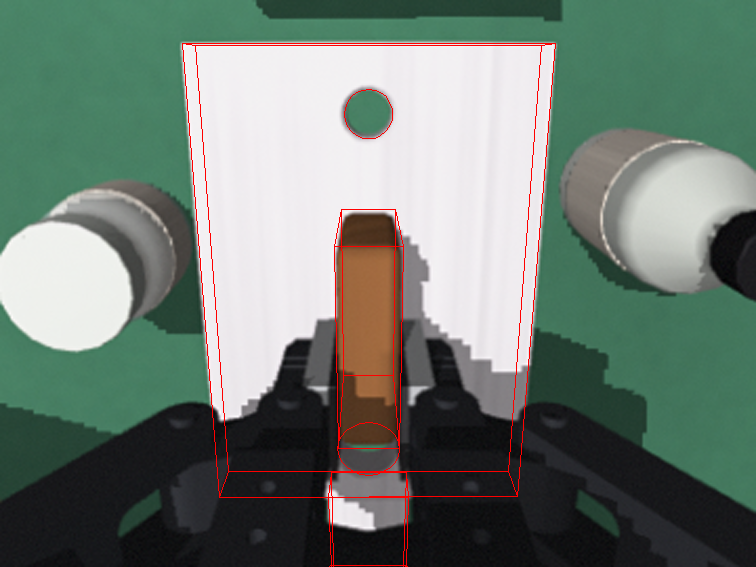

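Run:
```python
from fit1 import *
f=pickle.load(open('w5.pkl','rb'));b,b2=pickle.load(open('bed2.pkl','rb'))
b3=fit(f,(180,0),4.5,[((148,235),(65,-50,34)),((529,235),(65,50,34)),((159,664),(180,-55,16)),((522,664),(180,55,16)),((339,103),(48,0,84)),((339,493),(130,0,29))],b2,'b3')
B=(b2+b3)/2;pickle.dump(B,open('B.pkl','wb'));print(B)
q=tf(T(*B),[.0123,0,0])[0];goal(q[0],q[1],.1447,B[2]+np.pi/2);print(q)
```

```text
b3 [ 0.5046 -0.1403 -1.7527] rms px 0.5 [[-0.2, -0.2], [0.3, -0.4], [-1.0, 0.9], [0.6, 0.7], [-0.0, -0.0], [0.1, -0.3]]
[ 0.50455188 -0.14033659 -1.75267575]
pos [0.5354 0.1977 0.1439] jaw dir [ 1.    -0.006 -0.001] x dir [-5.e-04 -4.e-04 -1.e+00]
  turn(tool) [ 0.1754 -0.0005  0.0004] | shift(turned tool) [-0.0008 -0.3504  0.0308] tool y,z in world [0.181 0.984 0.   ] [ 0.984 -0.181  0.   ] clock 18.9667
[ 0.50232708 -0.15243371  0.        ]
```

>>> drive_tool --deltas '[[[0,0,0],[0.0439,0,0]],[[0,0,0],[0.0439,0,0]],[[0,0,0],[0.0438,0,0]],[[0,0,0],[0.0438,0,0]],[[0,-0.012,0.001],[0,0,0]],[[0,-0.024,0.002],[0,0,0]],[[0,-0.024,0.002],[0,0,0]],[[0,-0.024,0.002],[0,0,0]],[[0,-0.024,0.002],[0,0,0]],[[0,-0.024,0.002],[0,0,0]],[[0,-0.024,0.002],[0,0,0]],[[0,-0.024,0.002],[0,0,0]],[[0,-0.024,0.002],[0,0,0]],[[0,-0.024,0.002],[0,0,0]],[[0,-0.024,0.002],[0,0,0]],[[0,-0.024,0.002],[0,0,0]],[[0,-0.024,0.003],[0,0,0]],[[0,-0.024,0.002],[0,0,0]],[[0,-0.018,0.002],[0,0,0]],[[0,-0.008,0.001],[0,0,0]]]'

```text
clock: 20.63
tool_pos: [0.503, -0.1551, 0.1443]
eef_rot: [0.143, 1.564, -0.145]
force: [0.4, 0.0, -4.5]
grip_width: 0.0131
```

>>> drive_tool --deltas '[[[0,0,0],[0,0,0]],[[0,0,0],[0,0,0]],[[0,0,0],[0,0,0]]]'

```text
clock: 20.88
tool_pos: [0.5028, -0.1507, 0.1444]
eef_rot: [0.143, 1.566, -0.141]
force: [0.5, -0.1, -5.6]
grip_width: 0.0129
```

```bash
cat > chk.py <<'E'
from h import *
import sys
z,tag=float(sys.argv[1]),sys.argv[2]
B=pickle.load(open('B.pkl','rb'));q=tf(T(*B),[.0123,0,0])[0]
s=read_state();print(s['force'].round(1),s['ft_torque'].round(2),s['grip_width'])
goal(q[0],q[1],z,B[2]+np.pi/2)
l=np.linalg.inv(T(*B))@np.r_[s['tool_pos'],1];print('in bed',l[:3].round(4),'plate z',l[2]-.0204)
P=T(*B)@T(l[0]-.0123,l[1],0,l[2]-.0204)
for n,bx,sc in(('scene',(125,160,255,270),6),('side',(230,160,350,305),4),('wrist',(80,60,440,350),2)):
    f=grab_frame(n);overlay(f,f'{tag}_{n}.png',bx,sc,[(P,PL,(0,0,255))] if len(sys.argv)>3 else [])
E
python3 chk.py .1447 a o
```

```text
[ 0.5 -0.1 -5.6] [ 0.02 -0.01  0.02] 0.012895779666198868
pos [ 0.5028 -0.1507  0.1444] jaw dir [ 0.984 -0.18  -0.   ] x dir [ 2.0e-04  1.3e-03 -1.0e+00]
  turn(tool) [ 0.0008 -0.     -0.0013] | shift(turned tool) [-0.0003 -0.0018 -0.0002] tool y,z in world [0.181 0.984 0.   ] [ 0.984 -0.181  0.   ] clock 20.8833
in bed [0.0105 0.0002 0.1444] plate z 0.1239977699418359
```

View pics/a_scene.png

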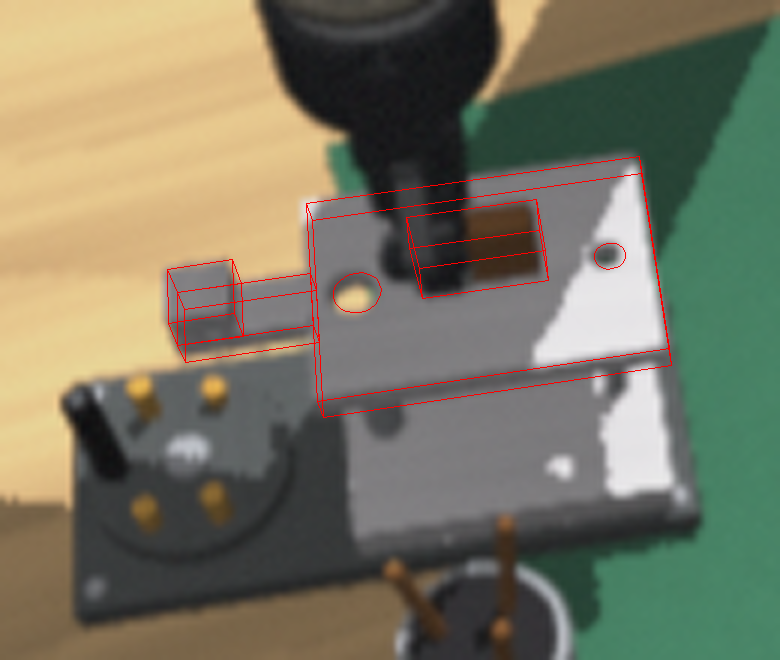

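View pics/a_side.png

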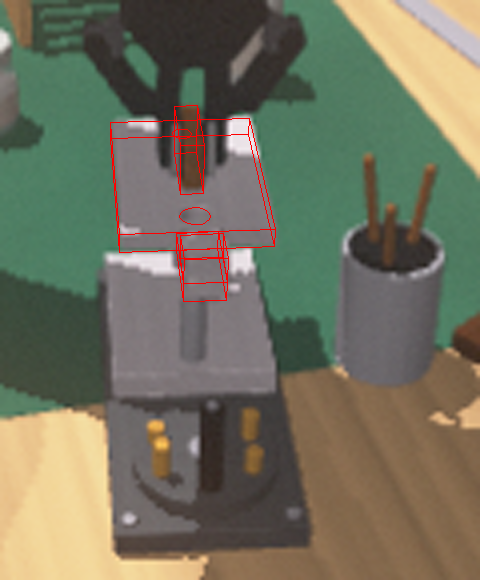

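View pics/a_wrist.png

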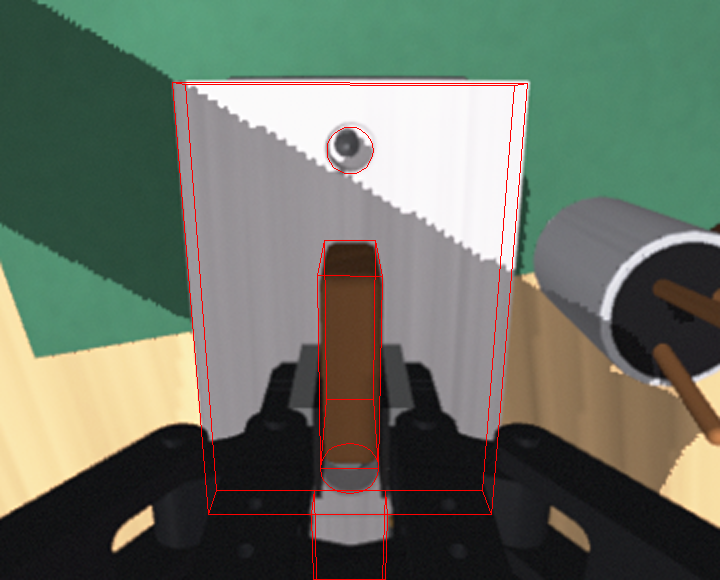

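Run:
```python
from fit1 import *
f=grab_frame('wrist');pickle.dump(f,open('w10.pkl','wb'));save(f,'w10.png',(235,110,275,160),12)
B=pickle.load(open('B.pkl','rb'))
print(proj(f,tf(T(*B),[[-.048,0,.084]])), read_state()['tool_pos'])
```

```text
[[253.872062   131.74106819]] [ 0.50342126 -0.15081316  0.14472607]
```

View pics/w10.png

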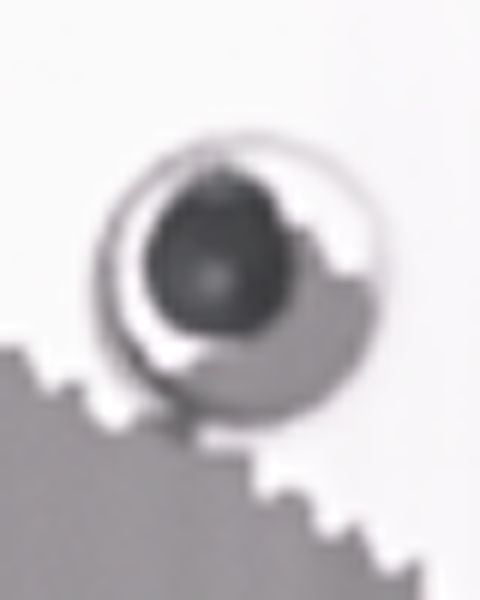

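>>> drive_tool --deltas '[[[0.003,-0.0022,-0.0006],[-0.003,0,0]],[[0.006,0,0],[0,0,0]],[[0.008,0,0],[0,0,0]],[[0.008,0,0],[0,0,0]],[[0.005,0,0],[0,0,0]],[[0.003,0,0],[0,0,0]],[[0,0,0],[0,0,0]],[[0,0,0],[0,0,0]],[[0,0,0],[0,0,0]]]'

```text
clock: 21.83
tool_pos: [0.5028, -0.1541, 0.1119]
eef_rot: [0.14, 1.564, -0.14]
force: [1.0, -0.2, -4.0]
grip_width: 0.013
```

Run:
```python
from fit1 import *
B=pickle.load(open('B.pkl','rb'))
s=read_state();print(s['force'].round(1),s['ft_torque'].round(2));l=np.linalg.inv(T(*B))@np.r_[s['tool_pos'],1];print('bed',l.round(4));goal(.5,-.15,.11,B[2]+np.pi/2)
f=grab_frame('wrist');save(f,'w11.png',(235,110,275,160),12)
f=grab_frame('scene');save(f,'s11.png',(125,160,255,270),6)
f=grab_frame('side');save(f,'d11.png',(230,160,350,305),4)
```

```text
[ 1.  -0.2 -4. ] [-0.02 -0.01 -0.04]
bed [1.390e-02 8.000e-04 1.119e-01 1.000e+00]
pos [ 0.5028 -0.1541  0.1119] jaw dir [ 0.984 -0.178  0.002] x dir [ 2.1e-03 -2.0e-04 -1.0e+00]
  turn(tool) [ 0.003   0.0021 -0.0002] | shift(turned tool) [ 0.0019  0.0036 -0.0035] tool y,z in world [0.181 0.984 0.   ] [ 0.984 -0.181  0.   ] clock 21.8333
```

View pics/w11.png

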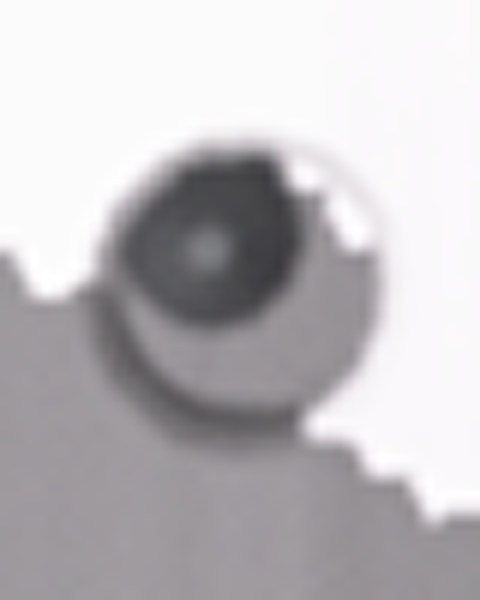

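View pics/s11.png

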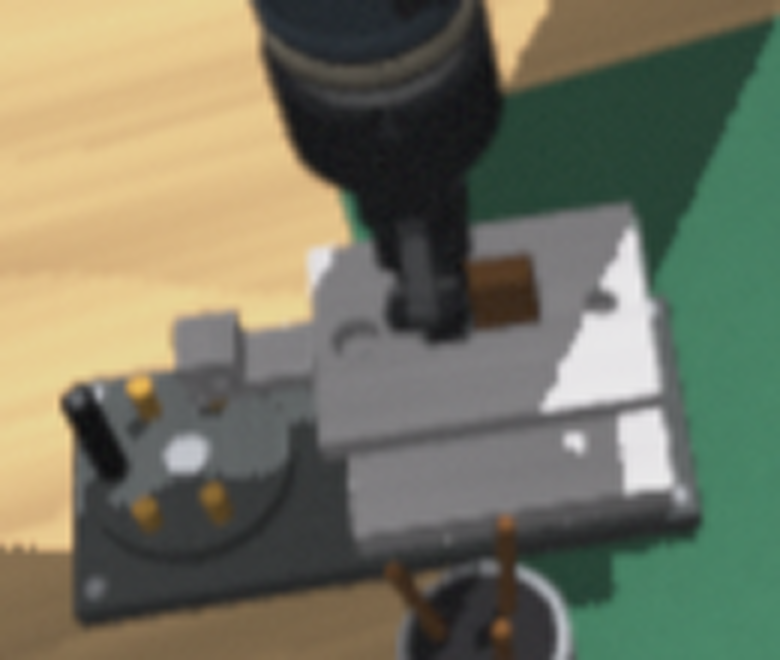

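View pics/d11.png

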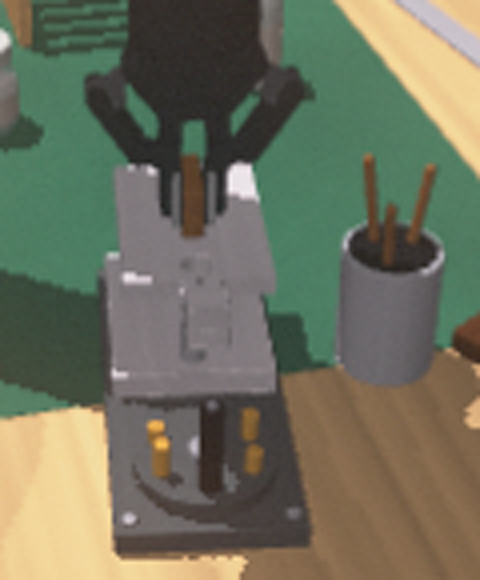

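```bash
cat > pin.py <<'E'
from fit1 import *
import sys
# args: pin tip px ; hole centre px
u=np.array([float(sys.argv[1]),float(sys.argv[2])])
s=read_state();f=grab_frame('wrist');R0=R.from_rotvec(s['eef_rot']).as_matrix()
# plate frame from tool: plate x=-tool y, y=tool z, z=-tool x
Rp=np.c_[-R0[:,1],R0[:,2],-R0[:,0]]
M=np.eye(4);M[:3,:3]=Rp;M[:3,3]=s['tool_pos']+Rp@np.array([-.0123,0,-.0204])
zt=.084
a=proj(f,tf(M,[[-.048,0,zt-M[2,3]],[-.048,0,.012]]));print('expected tip',a[0],'hole top centre',a[1])
w=unproj(f,[u],zt)[0];l=np.linalg.inv(M)@np.r_[w,1];print('tip in plate frame',l[:3].round(4))
B=pickle.load(open('B.pkl','rb'));print('tip in bed',(np.linalg.inv(T(*B))@np.r_[w,1])[:3].round(4), 'bigpin est in plate',(np.linalg.inv(M)@np.r_[tf(T(*B),[.048,0,.084])[0],1])[:3].round(4))
E
python3 pin.py 251.6 130.4
```

```text
expected tip [254.69636205 131.80321976] hole top centre [254.68737501 134.19324012]
tip in plate frame [-0.0488 -0.0018 -0.0077]
tip in bed [-0.0472 -0.0011  0.084 ] bigpin est in plate [ 0.0464 -0.001  -0.0077]
```

>>> drive_tool --deltas '[[[0,0.0012,-0.0014],[-0.005,0.002,0]],[[0,0,0],[0,0,0]],[[0.003,0,0],[0,0,0]],[[0.003,0,0],[0,0,0]],[[0.002,0,0],[0,0,0]],[[0,0,0],[0,0,0]],[[0,0,0],[0,0,0]]]'

```text
clock: 22.62
tool_pos: [0.5012, -0.1525, 0.1034]
eef_rot: [0.137, 1.567, -0.136]
force: [0.4, 0.0, -5.8]
grip_width: 0.013
```

```bash
python3 - <<'E'
from fit1 import *
B=pickle.load(open('B.pkl','rb'))
s=read_state();print(s['force'].round(1),s['ft_torque'].round(2));l=np.linalg.inv(T(*B))@np.r_[s['tool_pos'],1];print('bed',l.round(4));goal(.5,-.15,.11,B[2]+np.pi/2)
f=grab_frame('wrist');save(f,'w12.png',(235,110,275,160),12)
E
python3 pin.py 251.6 130.4
```

```text
[ 0.4  0.  -5.8] [-0.04 -0.05  0.08]
bed [ 0.0126 -0.0011  0.1034  1.    ]
pos [ 0.5012 -0.1525  0.1034] jaw dir [ 0.985 -0.173 -0.001] x dir [-9.e-04  6.e-04 -1.e+00]
  turn(tool) [ 0.0081 -0.001  -0.0005] | shift(turned tool) [-0.0066  0.0022 -0.0017] tool y,z in world [0.181 0.984 0.   ] [ 0.984 -0.181  0.   ] clock 22.6167
expected tip [254.72505496 132.790274  ] hole top centre [254.72139427 134.21681926]
tip in plate frame [-0.0493 -0.0017  0.0008]
tip in bed [-0.049  -0.0032  0.084 ] bigpin est in plate [0.0477 0.0007 0.0008]
```

View pics/w12.png

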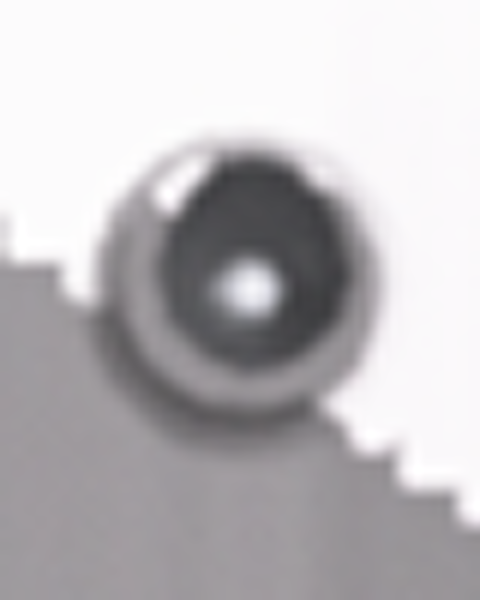

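>>> drive_tool --deltas '[[[0.002,0,0.0003],[0.003,0,0]],[[0.002,0,0],[0,0,0]],[[0.002,0,0],[0,0,0]],[[0.002,0,0],[0,0,0]],[[0.002,0,0],[0,0,0]],[[0.002,0,0],[0,0,0]],[[0,0,0],[0,0,0]],[[0,0,0],[0,0,0]]]'

```text
clock: 23.38
tool_pos: [0.5016, -0.1526, 0.0916]
eef_rot: [0.139, 1.567, -0.138]
force: [0.1, 0.3, -4.7]
grip_width: 0.0132
```

```bash
cat > st.py <<'E'
from fit1 import *
import sys
B=pickle.load(open('B.pkl','rb'))
s=read_state();print(s['force'].round(1),s['ft_torque'].round(2));l=np.linalg.inv(T(*B))@np.r_[s['tool_pos'],1];print('bed',l.round(4),'plate z',(l[2]-.0204).round(4));goal(.5,-.15,.0544,B[2]+np.pi/2)
f=grab_frame('wrist');save(f,sys.argv[1]+'w.png',(80,60,440,350),2)
f=grab_frame('side');save(f,sys.argv[1]+'d.png',(230,160,350,305),4)
E
python3 st.py b
```

```text
[ 0.1  0.3 -4.7] [0.01 0.02 0.01]
bed [ 1.26e-02 -7.00e-04  9.16e-02  1.00e+00] plate z 0.0712
pos [ 0.5016 -0.1526  0.0916] jaw dir [ 0.984 -0.176 -0.001] x dir [-7.e-04  6.e-04 -1.e+00]
  turn(tool) [ 0.005  -0.0007 -0.0004] | shift(turned tool) [ 0.0372  0.0022 -0.002 ] tool y,z in world [0.181 0.984 0.   ] [ 0.984 -0.181  0.   ] clock 23.3833
```

View pics/bw.png

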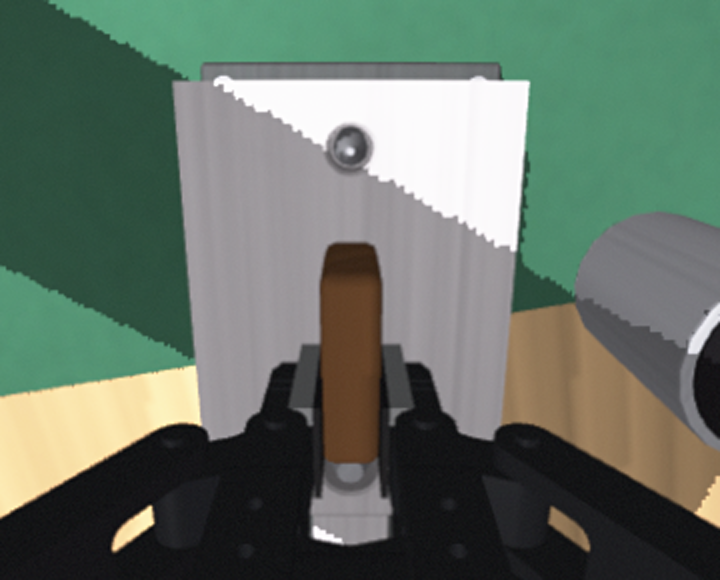

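View pics/bd.png

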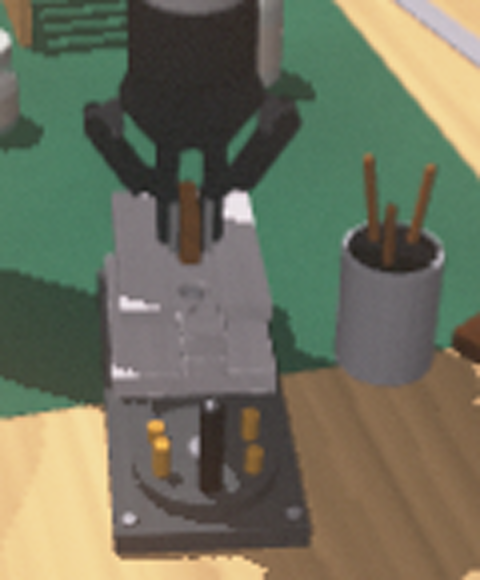

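Both pins sit inside their holes (the small one at (350,147) in the wrist crop) with no contact force. Lowering further.

>>> drive_tool --deltas '[[[0.002,0,0],[0,0,0]],[[0.002,0,0],[0,0,0]],[[0.002,0,0],[0,0,0]],[[0.002,0,0],[0,0,0]],[[0.002,0,0],[0,0,0]],[[0,0,0],[0,0,0]]]'

```text
clock: 23.98
tool_pos: [0.5014, -0.1525, 0.0813]
eef_rot: [0.139, 1.567, -0.138]
force: [-0.2, -0.2, -5.2]
grip_width: 0.0128
```

```bash
python3 st.py c
```

```text
[-0.2 -0.2 -5.2] [ 0.04 -0.01 -0.04]
bed [ 1.25e-02 -9.00e-04  8.13e-02  1.00e+00] plate z 0.0609
pos [ 0.5014 -0.1525  0.0813] jaw dir [ 0.984 -0.176 -0.001] x dir [-1.1e-03  8.0e-04 -1.0e+00]
  turn(tool) [ 0.005  -0.0012 -0.0006] | shift(turned tool) [ 0.0269  0.0022 -0.0018] tool y,z in world [0.181 0.984 0.   ] [ 0.984 -0.181  0.   ] clock 23.9833
```

View pics/cw.png

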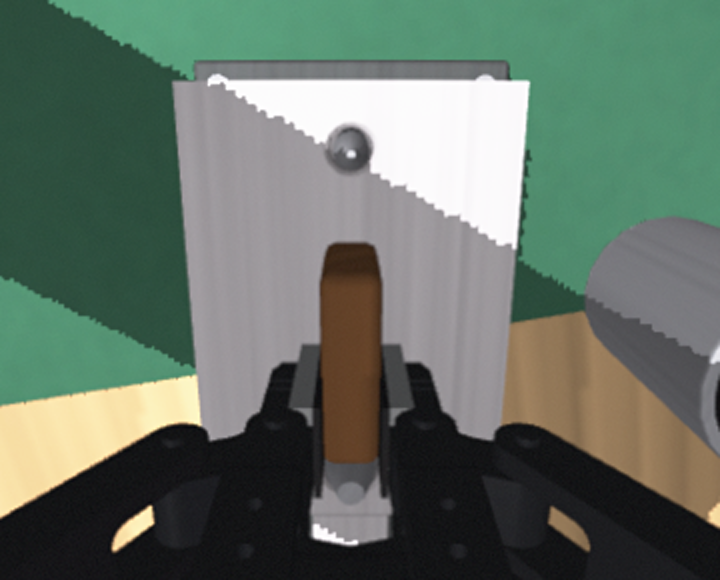

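The plate is past the tapers on the full pin diameter with no side force. Lower on to just above home.

>>> drive_tool --deltas '[[[0.002,0,0],[0,0,0]],[[0.002,0,0],[0,0,0]],[[0.002,0,0],[0,0,0]],[[0.002,0,0],[0,0,0]],[[0.002,0,0],[0,0,0]],[[0.002,0,0],[0,0,0]],[[0.002,0,0],[0,0,0]],[[0.002,0,0],[0,0,0]],[[0.002,0,0],[0,0,0]],[[0.002,0,0],[0,0,0]],[[0.002,0,0],[0,0,0]],[[0,0,0],[0,0,0]]]'

```text
clock: 25.08
tool_pos: [0.5014, -0.1525, 0.0593]
eef_rot: [0.139, 1.567, -0.138]
force: [-0.3, 0.4, -4.9]
grip_width: 0.0127
```

```bash
python3 st.py e
```

```text
[-0.3  0.4 -4.9] [-0.01  0.04 -0.01]
bed [ 1.25e-02 -9.00e-04  5.93e-02  1.00e+00] plate z 0.0389
pos [ 0.5014 -0.1525  0.0593] jaw dir [ 0.984 -0.176 -0.001] x dir [-1.e-03  7.e-04 -1.e+00]
  turn(tool) [ 0.0051 -0.0011 -0.0005] | shift(turned tool) [ 0.0049  0.0022 -0.0019] tool y,z in world [0.181 0.984 0.   ] [ 0.984 -0.181  0.   ] clock 25.0833
```

View pics/ed.png

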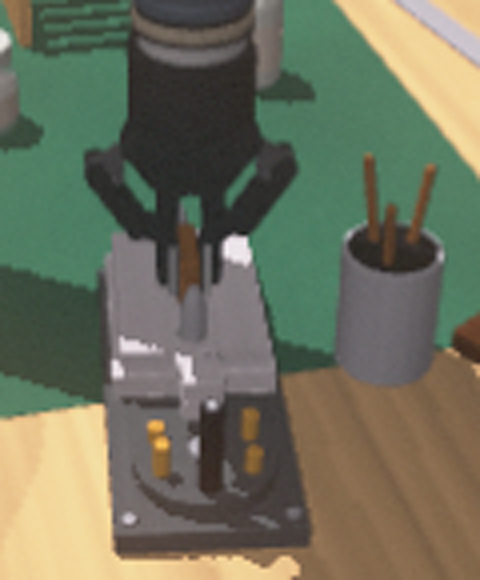

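>>> drive_tool --deltas '[[[0.0015,0,0],[0,0,0]],[[0.001,0,0],[0,0,0]],[[0.001,0,0],[0,0,0]],[[0.001,0,0],[0,0,0]],[[0,0,0],[0,0,0]]]'

```text
clock: 25.6
tool_pos: [0.5016, -0.1526, 0.0551]
eef_rot: [0.139, 1.567, -0.138]
force: [0.3, 0.0, -5.7]
grip_width: 0.0131
```

>>> drive_tool --deltas '[[[0.0005,0,0],[0,0,0]],[[0,0,0],[0,0,0]]]'

```text
clock: 25.77
tool_pos: [0.5016, -0.1526, 0.0547]
eef_rot: [0.139, 1.567, -0.139]
force: [1.2, 0.6, -5.3]
grip_width: 0.0132
```

Not yet touching, so half-millimetre steps until the weight comes off.

>>> drive_tool --deltas '[[[0.0005,0,0],[0,0,0]],[[0.0003,0,0],[0,0,0]],[[0,0,0],[0,0,0]]]'

```text
clock: 26.02
tool_pos: [0.5017, -0.1526, 0.0544]
eef_rot: [0.139, 1.566, -0.139]
force: [-1.0, 0.1, -0.2]
grip_width: 0.0132
```

>>> drive_tool --deltas '[[[0.0004,0,0],[0,0,0]],[[0,0,0],[0,0,0]]]'

```text
clock: 26.18
tool_pos: [0.5017, -0.1526, 0.0544]
eef_rot: [0.139, 1.566, -0.139]
force: [-2.5, 0.5, 4.9]
grip_width: 0.013
```

>>> drive_tool --deltas '[[[0.0004,0,0],[0,0,0]],[[0,0,0],[0,0,0]]]'

```text
clock: 26.35
tool_pos: [0.5017, -0.1526, 0.0543]
eef_rot: [0.139, 1.566, -0.139]
force: [-1.6, 0.4, 8.0]
grip_width: 0.0128
```

Contact came at exactly the home height (TCP 0.0544, plate z 0.034). Release and retreat straight up.

>>> drive_tool --deltas '[[[0,0,0],[0,0,0]],[[0,0,0],[0,0,0]],[[0,0,0],[0,0,0]],[[0,0,0],[0,0,0]],[[0,0,0],[0,0,0]],[[0,0,0],[0,0,0]],[[0,0,0],[0,0,0]],[[-0.01,0,0],[0,0,0]],[[-0.025,0,0],[0,0,0]],[[-0.035,0,0],[0,0,0]],[[-0.035,0,0],[0,0,0]],[[-0.035,-0.01,0],[0,0,0]],[[-0.035,-0.03,0],[0,0,0]],[[-0.02,-0.035,0],[0,0,0]],[[0,-0.035,0],[0,0,0]],[[0,-0.03,0],[0,0,0]],[[0,-0.01,0],[0,0,0]],[[0,0,0],[0,0,0]],[[0,0,0],[0,0,0]]]' --gripper -1

```text
clock: 27.93
tool_pos: [0.4753, -0.2968, 0.2447]
eef_rot: [0.141, 1.567, -0.138]
force: [-0.5, 0.2, 0.2]
grip_width: 0.0853
```

Run:
```python
from h import *
B=pickle.load(open('B.pkl','rb'));P=T(*B,.034)
s=read_state();print(s['tool_pos'],s['force'],s['grip_width'],s['clock'])
f=grab_frame('wrist');overlay(f,'zw.png',(100,0,400,230),2.6,[]);overlay(f,'zwo.png',(100,0,400,230),2.6,[(P,PL,(0,0,255)),(T(*B),BD,(255,0,0))])
f=grab_frame('side');save(f,'zd.png',(200,130,350,305),3.4)
f=grab_frame('scene');save(f,'zs.png',(125,90,445,300),2.5)
```

```text
[ 0.47532173 -0.29684295  0.24468002] [-0.54993227  0.18398145  0.2268736 ] 0.08532100718109874 27.9333
```

View pics/zw.png

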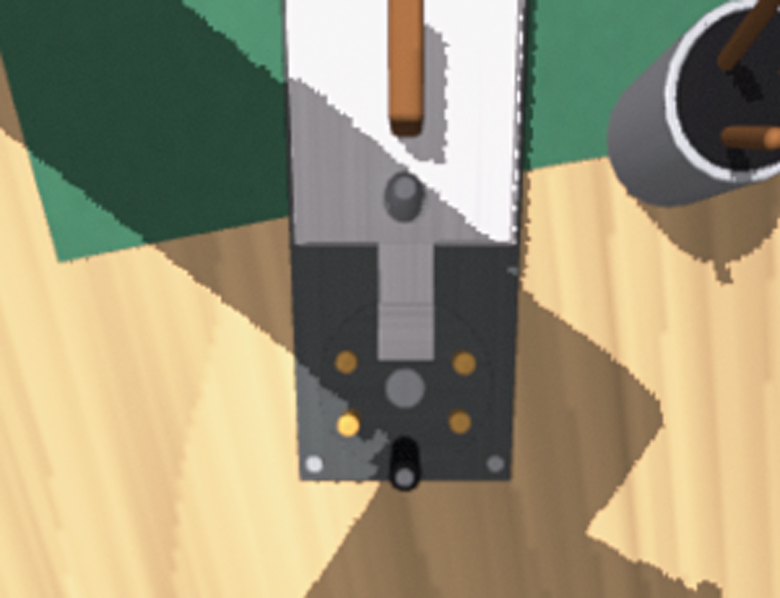

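View pics/zwo.png

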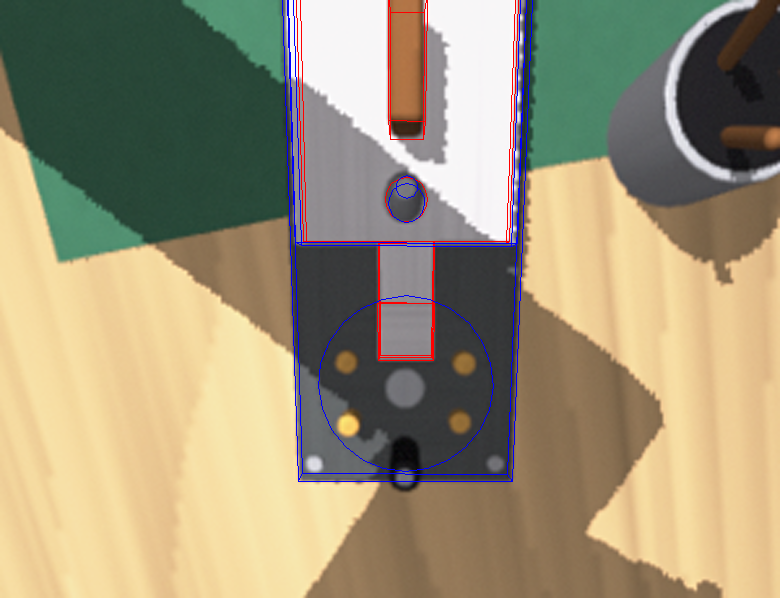

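View pics/zd.png

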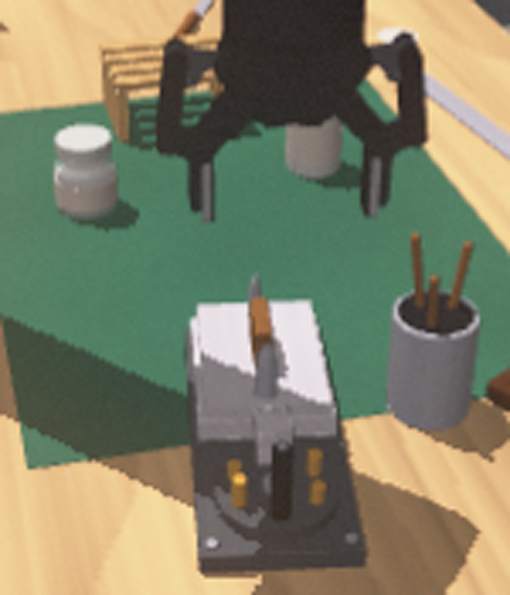

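View pics/zs.png

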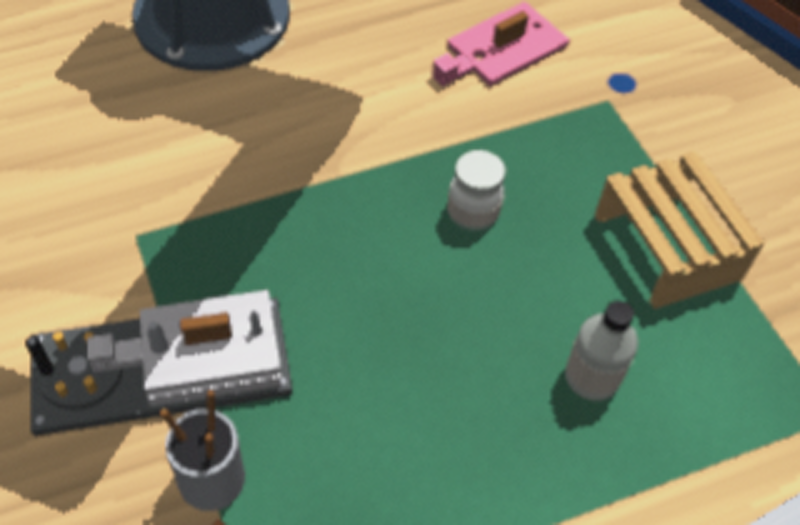

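The plate lies home on the seat: both pins are through, and the overlay matches at the home pose. The post (404,477) lines up with the hub (405,388). The jar, bottle and tin still stand, and the pink plate is untouched. Handing in.

```bash
python3 -c "
from plant import *
print(close_job(), read_state()['clock'])"
```

```text
the job is handed in; nothing more can be done
the job is handed in; nothing more can be done
```

The die is closed and the job is handed in. The arm stopped at about 28 s of the 72 s allowed.

**What I did**
- I gripped the post and turned the turret anticlockwise, the shorter way, by about 0.82 rad until the post pointed away from the seat.
- I drew the plate out of the rack by its lip and slid it flat along the bench until it was about 4 cm clear of the rack. Then I let go.
- I took it again by the handle, near its centre of mass, and lined it up by looking through the small hole at the pin. I lowered it level and let go once it was seated.

**Last checks**
- **Seating:** the plate's weight came off the gripper at a plate height of about 0.034 m, which is the home height. Most of the way down the readings stayed at the plate's own weight. The last readings before letting go were about 8 N.
- **Turret:** in the last wrist picture the post lines up with the turret hub to within about a degree. One front stud looks about 4 pixels out of line with its partner. I put that down to stud height or glare, but I did not check it further.
- **Surroundings:** the jar, bottle, tin and pink look-alike stand in their places by eye; I did not re-measure them. The gripper was open and touching nothing when I handed in.

**Disagreements:** the scene camera's overlay was about 1 pixel (3 mm) off the wrist camera's. The small pin also appeared 1–2 mm from my bed estimate. I corrected for both using the wrist view before lowering.

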